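Pack the gypsum pieces in their fitted trays

ROBOT

A 7-joint arm with a two-finger parallel gripper is mounted at the origin on a cart in front of the work surface, level with it; the furniture and walls round the work are solid. World frame = base frame: x ahead of the robot, y to its left, z up, the work surface at z = 0. Lengths are in m, angles in rad, forces in N, time in s.
With the tool pointing down it reaches from about 0.35 to 0.775 m from the base axis. Payload 3.1 kg.
Tool frame: the origin (TCP) lies midway between the tips of the shut fingers; the grasp point (between the pads) lies 19 mm behind it; z points along the fingers, y is the line along which they close (so a half turn about z gives the same grasp; the last joint's range is limited). The gripper opens to 85 mm and grips with 20 to 120 N. Pads are 22 mm wide; open, the fingers measure 114 mm over their backs; the gripper's body (76 mm by 85 mm) begins 54 mm behind the grasp point. The pads swing forward as they close: fully open they stand 13 mm farther back than shut.
Start: joints at [-1.283, 0.311, 0.014, 1.512, -0.004, 1.319, -0.027], TCP at [0.178, 0.52, 0.202] pointing down, gripper open.
Joint ranges: [-2.7, 2.7], [-0.3, 1.91], [-1.27, 1.3], [0.12, 2.57], [-1.44, 4.58], [0.2, 2.03], [-3.05, 3.05]. Speed limits (rad/s): [2.79, 2.79, 3.14, 3.14, 3.14, 3.14, 3.14].

INTERFACE

Orientations are given as a unit quaternion [x, y, z, w].
In Python, from rig import monitor, get_image, order gives the robot as it stands.
- The arm moves only by the tool step_arm, never from a script. Its argument "motion" is a list that holds one entry, the list of rows, each a list of 5 numbers: the shift along the tool's x, y, z in units of 50 mm (1.0 is 50 mm), then the turn about the tool's z in units of 5 degrees (1.0 is 5 degrees), then the finger opening in mm, from 0 to 85.4. In form: [[[x, y, z, yaw, fingers], ...]]. A call has 1 to 5 rows; each row is the pose to reach, as a shift and turn from the pose commanded when the call began, along the tool's axes at that moment; what a row does not reach only later rows make up. A row lasts 1/10 s, in which the tool goes at most 50 mm and 8.59 degrees, less where a joint would pass 70% of its speed; a pose out of reach is approached as far as the arm can. A call with a gripper value outside its range is refused whole. The fingers move at their own pace and stop on an object; "grip_force" is the grip in N (left out, the last holds). Time passes only in rows, so rows that repeat a pose let the fingers close. It gives the time, the measured TCP pose, the force, the opening and the grip force at its end, in the units of the state.
- monitor.observe(): the state, without advancing time (a new reading comes with each control period).
- get_image(name): name is "scene" or "top"; returns a dict with "image" (400x640x3 uint8, red, green, blue), "depth" (400x640 float32, m along the optical axis (not along the pixel's ray), 0 where there is no reading), "camera_matrix" (3x3 intrinsics, pixels), "rvec" (rotation vector, rad) and "tvec" (3), from world to camera coordinates, as OpenCV has them. Camera axes: x right, y down, z forward; pixel columns grow to the right and rows downward; lengths in m; the calibration is good to about 2 mm. A picture is of the moment at which its call begins.
- order.job_done(): hands the job in; it is judged then, once.
The state is a dict: "clock": time; "qpos": joint angles; "qvel": joint speeds; "effort": joint torques, N m; "ee_pos": TCP position; "orientation": TCP orientation; "force": force on the tool from outside, world axes, zero at the start; "ft_torque": the same for the moment, N m; "gripper_width": finger opening in m; "grasp_force": force on a finger pad.
Only numpy, scipy, OpenCV 4.12 (cv2) and the standard library are available. Lean on these libraries where they do the work, as an engineer would, in place of code of your own. Each camera call takes 0.05 s, during which the arm holds its last target. There are 200 camera calls.

TASK

Pack the four finished gypsum pieces into the four cork trays, each in the recess meant for it: the bar in the long recess, the large medallion in the large round one, the small roundel in the small round one and the heart in the square one. Set each piece down, do not drop it, so that it lies flat on the floor of its recess, and let it go. Leave the eight-pointed gypsum star and the tea-light where they are.

Things in the scene. Friction and masses are not known exactly. Their poses are not given: they have to be found in the camera images.
- heart_centre (a point): centre (half-way up) of the loose heart-shaped cream gypsum ornament, 16 mm high, 55 g; lies flat on the table; 52 mm along its x, 58 mm along its y; z up. Its tip points to its -x and the two lobes to its +x; it is widest (58 mm across y) 12 mm to the lobes' side of the centre. It can be held lengthwise, tip to lobes (52 mm, through the centre), with one pad lying flat across both lobes
- medallion_centre (a point): centre (half-way up) of the loose large round cream gypsum medallion, 68 mm across, 15 mm high, 60 g, lying flat on the table; z up
- bar_centre (a point): centre (half-way up) of the loose cream gypsum bar, 34 (along its x) x 110 (along its y) x 30 mm high, 125 g, lying flat on the table; z up
- roundel_centre (a point): centre (half-way up) of the loose small round cream gypsum roundel with a six-rayed rosette on top, 44 mm across, 16 mm high, 40 g, lying flat on the table; z up
- star_centre (a point): centre (half-way up) of the loose eight-pointed cream gypsum star, 84 mm across the points, 18 mm high; it has no tray and stays where it is (a second such star, at the back of the table, is fixed scenery). The tall things round the work (a wooden drawer cabinet at the left, a lidded jar, a turntable, a candle on its stand at the back) are fixed
- tealight_centre (a point): centre (half-way up) of a loose tea-light, 38 mm across, 15 mm high, in a metal cup, standing on the table; it stays where it is
- tray_heart_recess (a point): tray with the square recess, 76 x 76 mm; all four trays are alike outside: a low brown cork block in a thin cardboard sleeve, 144 (along its x) x 104 (along y) x 14 mm high, standing on the table and fixed to it. The recess has a dark grey floor, is 5 mm deep and lies in the middle of the tray. This point is the centre of the recess's floor, 9 mm above the table (5 mm below the tray's top); z up, x along the tray's long side
- tray_medallion_recess (a point): tray with the large round recess, 86 mm across; all four trays are alike outside: a low brown cork block in a thin cardboard sleeve, 144 (along its x) x 104 (along y) x 14 mm high, standing on the table and fixed to it. The recess has a dark grey floor, is 5 mm deep and lies in the middle of the tray. This point is the centre of the recess's floor, 9 mm above the table (5 mm below the tray's top); z up, x along the tray's long side
- tray_roundel_recess (a point): tray with the small round recess, 62 mm across; all four trays are alike outside: a low brown cork block in a thin cardboard sleeve, 144 (along its x) x 104 (along y) x 14 mm high, standing on the table and fixed to it. The recess has a dark grey floor, is 5 mm deep and lies in the middle of the tray. This point is the centre of the recess's floor, 9 mm above the table (5 mm below the tray's top); z up, x along the tray's long side
- tray_bar_recess (a point): tray with the long recess, 126 mm along the tray's x and 52 mm along its y; all four trays are alike outside: a low brown cork block in a thin cardboard sleeve, 144 (along its x) x 104 (along y) x 14 mm high, standing on the table and fixed to it. The recess has a dark grey floor, is 5 mm deep and lies in the middle of the tray. This point is the centre of the recess's floor, 9 mm above the table (5 mm below the tray's top); z up, x along the tray's long side
Not all that is in view belongs to the job. Leave any green or purple look-alike of the part that bears medallion_centre alone.

How it is judged:
At the end, for the whole second after the job is handed in: each of the four pieces lies in its own tray's recess: its centre within 16 mm (horizontally) of the recess's centre, down on the recess's floor (no more than 2 mm high), within 0.035 rad of flat, at rest and released; the star and the tea-light are within 15 mm of where they were (horizontal distance between heart_centre and tray_heart_recess below 0.016 m and z of heart_centre in the frame of tray_heart_recess below 0.01 m and angle between each of heart_centre, medallion_centre, bar_centre, roundel_centre's own z axis and vertical below 0.035 rad and linear speed of each of heart, medallion, bar, roundel below 0.02 m/s and contact force between each of heart, medallion, bar, roundel and the fingers below 0.01 N and horizontal distance between medallion_centre and tray_medallion_recess below 0.016 m and z of medallion_centre in the frame of tray_medallion_recess below 0.0095 m and horizontal distance between bar_centre and tray_bar_recess below 0.016 m and z of bar_centre in the frame of tray_bar_recess below 0.017 m and horizontal distance between roundel_centre and tray_roundel_recess below 0.016 m and z of roundel_centre in the frame of tray_roundel_recess below 0.01 m and distance of each of star_centre, tealight_centre from where it was at the start of the episode below 0.015 m); the robot touches nothing.
It fails at once if a gypsum piece is let fall from more than about 4 cm above table or tray ((contact force between heart and the fingers below 0.01 N and height (world z) of heart_centre above 0.06 m) or (contact force between medallion and the fingers below 0.01 N and height (world z) of medallion_centre above 0.06 m) or (contact force between bar and the fingers below 0.01 N and height (world z) of bar_centre above 0.06 m) or (contact force between roundel and the fingers below 0.01 N and height (world z) of roundel_centre above 0.06 m)).
It fails at once if the eight-pointed star is shifted by more than 15 mm (distance of star_centre from where it was at the start of the episode above 0.015 m).
It fails at once if the tea-light is shifted by more than 15 mm (distance of tealight_centre from where it was at the start of the episode above 0.015 m).
It also fails if it takes over 90 s, if anything falls off the work surface, if the arm or the gripper's body presses on something with over 40 N, if the wrist force passes 120 N, or if a joint passes its speed limit or range.

## Working session

There is one attempt and no reset: what is moved stays moved. The work goes in short steps, Python scripts to look and compute and a tool call to move; the robot and the scene stay as the last step left them, time stands still between calls to the robot, and variables do not carry over. Pictures are saved under pics/ and viewed, at most 14 in all, crops included, and the job is handed in when it is done.

Besides the shell and the picture viewer there is one more tool, called after "Request:" as name([rows], argument=value, ...), one row to a line, values as JSON. step_arm: Moves the arm, as the interface text tells. Its arguments: {"type":"object","properties":{"motion":{"type":"array"},"grip_force":{"type":"number"}},"required":["motion"]}

```bash
mkdir -p pics; ls; python3 - <<'E'
from rig import monitor,get_image
import cv2,numpy as np
print(monitor.observe())
for n in("scene","top"):
    d=get_image(n); cv2.imwrite(f"pics/{n}0.png",d["image"][:,:,::-1]); np.savez(f"{n}0.npz",**d)
    print(n,d["camera_matrix"],d["rvec"],d["tvec"])
E
```

```text
pics
{'clock': 0.0, 'qpos': array([-1.28270853,  0.31175426,  0.01401449,  1.51307209, -0.00440867,
        1.31920207, -0.02719864]), 'qvel': array([ 0.00089853, -0.0003756 ,  0.00066587, -0.00104605, -0.00012352,
        0.00072776,  0.00066318]), 'effort': array([-7.51419134e-05, -3.79924786e+01,  1.45936422e-01, -2.30584788e+01,
        1.22405411e-02,  1.38524055e-02, -2.79122688e-06]), 'ee_pos': array([0.17785154, 0.51959598, 0.20089946]), 'orientation': array([ 1.64120677e-01,  9.86439536e-01, -1.19312175e-03, -1.49497967e-04]), 'force': array([0.51023875, 0.13880184, 0.5962377 ]), 'ft_torque': array([ 0.05153399, -0.04539223,  0.0234636 ]), 'grasp_force': 0.0, 'gripper_width': 0.08552316865520561}
scene [[482.67498408   0.         319.13672775]
 [  0.         482.67498408 201.34331188]
 [  0.           0.           1.        ]] [ 1.36567317 -2.26045069  0.85270347] [0.17146385 0.42710233 1.00456715]
top [[425.5470162    0.         323.46562733]
 [  0.         425.5470162  197.94142431]
 [  0.           0.           1.        ]] [ 2.14476206 -2.13366985  0.16684253] [-0.09532739  0.55880079  1.122759  ]
```

View pics/scene0.png

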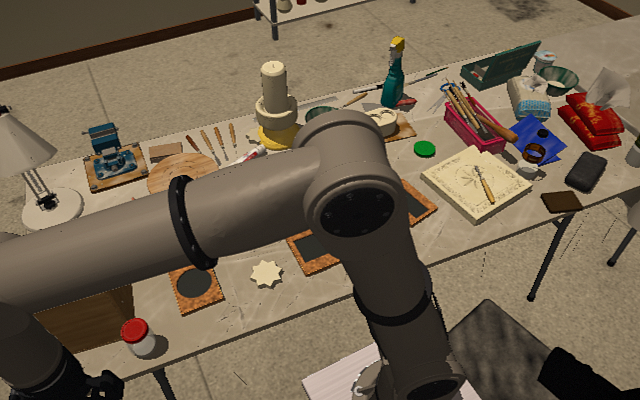

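View pics/top0.png

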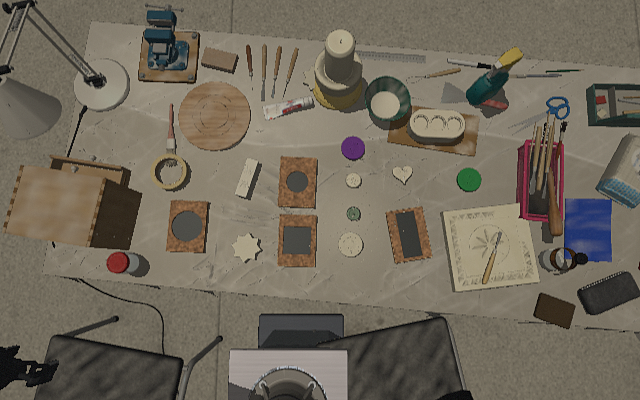

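Top view, pixels: bar (247,179), star (247,247), roundel-like discs at (353,180) and (350,244), greenish tea-light (354,214), heart (402,175), purple and green look-alikes (353,148) and (468,180). Trays: large round (187,226), small round (297,182), square (297,240), long (408,235). In the scene view the arm hides most of these.

```bash
cat > h.py <<'E'
import numpy as np,cv2
from scipy.spatial.transform import Rotation as R
def load(n): return dict(np.load(n))
def proj(d,p): return cv2.projectPoints(np.float64(p).reshape(-1,1,3),d["rvec"],d["tvec"],d["camera_matrix"],None)[0].reshape(-1,2)
def ray(d,uv):
    M=R.from_rotvec(d["rvec"].ravel()).as_matrix(); c=-M.T@d["tvec"].ravel()
    uv=np.float64(uv).reshape(-1,2)
    r=np.c_[uv,np.ones(len(uv))]@np.linalg.inv(d["camera_matrix"]).T@M
    return c,r
def plane(d,uv,z):
    c,r=ray(d,uv); return c+r*((z-c[2])/r[:,2])[:,None]
def deproj(d,uv):
    c,r=ray(d,uv); z=np.array([d["depth"][int(round(v)),int(round(u))] for u,v in np.float64(uv).reshape(-1,2)])
    return c+r*z[:,None]
E
python3 - <<'E'
from h import *
t=load("top0.npz");s=load("scene0.npz")
print(proj(t,[[.178,.52,.2],[0,0,0],[.5,0,0]]),proj(s,[[.178,.52,.2],[0,0,0],[.5,0,0]]))
for n,uv in dict(bar=(247,179),star=(247,247),ro=(353,180),med=(350,244),tea=(354,214),heart=(402,175),pur=(353,148),grn=(468,180),tl=(187,226),ts=(297,182),tq=(297,240),tb=(408,235)).items():
    p=deproj(t,uv)[0]; print(n,p.round(3),"scene px",proj(s,p).round())
im=t["image"]; cv2.imwrite("pics/crop.png",cv2.resize(im[125:285,150:500,::-1],None,fx=2.28,fy=2.28,interpolation=cv2.INTER_CUBIC))
E
```

```text
[[ 49.29320293 353.69706182]
 [287.33473295 409.7375529 ]
 [290.61387361 220.95580868]] [[ 94.52479874 417.9550801 ]
 [401.5217749  406.55767745]
 [296.34465643 236.56520578]]
bar [0.614 0.121 0.031] scene px [[237. 216.]]
star [0.425 0.117 0.022] scene px [[267. 270.]]
ro [ 0.615 -0.175  0.018] scene px [[333. 182.]]
med [ 0.435 -0.166  0.016] scene px [[362. 227.]]
tea [ 0.52  -0.178  0.009] scene px [[350. 206.]]
heart [ 0.631 -0.315  0.013] scene px [[371. 165.]]
pur [ 0.709 -0.176  0.014] scene px [[318. 163.]]
grn [ 0.617 -0.501  0.015] scene px [[424. 147.]]
tl [0.483 0.289 0.008] scene px [[194. 283.]]
ts [ 0.61  -0.017  0.011] scene px [[285. 204.]]
tq [ 0.446 -0.019  0.006] scene px [[312. 247.]]
tb [ 0.461 -0.328  0.011] scene px [[406. 201.]]
```

View pics/crop.png

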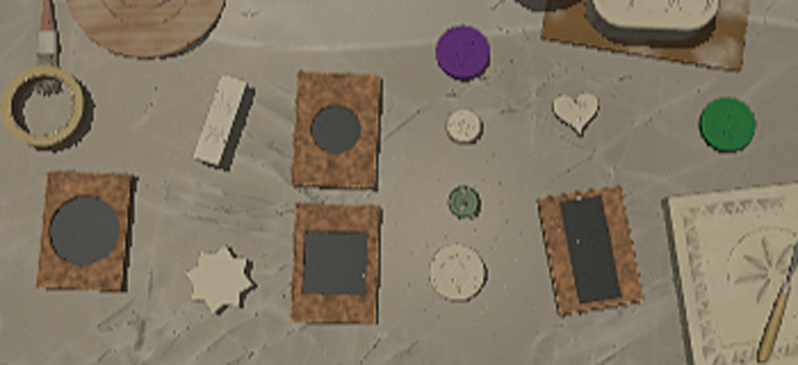

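Candidates for the medallion: cream disc (350,244), purple (353,148), green (468,180). The cream one at (350,244) fits, since it is gypsum-coloured and about 68 mm across. The crop shows it plain and cream at crop pixel (458,271). The rosetted small disc at (353,180) is the roundel, and the green metal cup at (354,214) is the tea-light.

```bash
cat > meas.py <<'E'
from h import *
def blob(d,uv,kind,r=40):
    hsv=cv2.cvtColor(d["image"],cv2.COLOR_RGB2HSV).astype(int); H,S,V=hsv[...,0],hsv[...,1],hsv[...,2]
    rgb=d["image"].astype(int)
    if kind=="cream": m=(V>150)&(rgb[...,0]-rgb[...,2]>18)
    elif kind=="rec": m=(V<105)&(S<60)&(V>30)
    u,v=map(int,uv); k=np.zeros(m.shape,bool); k[max(v-r,0):v+r,max(u-r,0):u+r]=1
    m=(m&k).astype(np.uint8)
    m=cv2.morphologyEx(m,cv2.MORPH_CLOSE,np.ones((3,3),np.uint8))
    cs=cv2.findContours(m,cv2.RETR_EXTERNAL,cv2.CHAIN_APPROX_NONE)[0]
    cs=[c for c in cs if cv2.pointPolygonTest(c,(float(uv[0]),float(uv[1])),True)>-4 and len(c)>12]
    return max(cs,key=cv2.contourArea)[:,0,:].astype(float)
def rep(d,n,uv,kind,z,r=40):
    c=blob(d,uv,kind,r); p=plane(d,c,z)[:,:2]; q=(p*1000).astype(np.float32)
    (cx,cy),(w,h),a=cv2.minAreaRect(q); (ex,ey),er=cv2.minEnclosingCircle(q)
    M=cv2.moments(q.reshape(-1,1,2)); g=(M["m10"]/M["m00"],M["m01"]/M["m00"])
    print(n,"rect",round(cx),round(cy),round(w),round(h),"ang",round(a,1),"circ",round(ex),round(ey),round(2*er),"centroid",np.round(g,1),"px",c.mean(0).round(1))
    return p
E
cat > m1.py <<'E'
from meas import *
t=load("top0.npz")
for n,uv,k,z,r in [("bar",(247,179),"cream",.03,30),("star",(247,247),"cream",.018,30),("ro",(353,180),"cream",.016,14),("med",(350,244),"cream",.015,20),("heart",(402,175),"cream",.016,18),("tl",(187,226),"rec",.009,24),("ts",(297,182),"rec",.009,18),("tq",(297,240),"rec",.009,24),("tb",(408,235),"rec",.009,34)]:
    p=rep(t,n,uv,k,z,r)
    if n=="heart":
        g=p.mean(0); j=np.argmax(np.linalg.norm(p-g,axis=1)); print("tip",p[j])
E
python3 m1.py
```

```text
bar rect 621 124 36 109 ang 69.9 circ 620 121 110 centroid [621.  124.1] px [246.6 176.1]
star rect 426 121 77 77 ang 77.4 circ 425 117 85 centroid [426.4 121.3] px [248.3 246.5]
ro rect 617 -174 37 38 ang 89.8 circ 617 -175 40 centroid [ 616.9 -175. ] px [352.9 179.5]
med rect 438 -163 86 63 ang 65.4 circ 449 -166 90 centroid [ 438.1 -165.9] px [348.5 241.3]
heart rect 643 -315 47 45 ang 52.3 circ 638 -316 56 centroid [ 638.3 -315.4] px [402.3 172.2]
tip [ 0.61044051 -0.31958151]
tl rect 485 290 81 82 ang 0.3 circ 484 290 85 centroid [484.5 289.9] px [186.6 225.8]
ts rect 613 -17 58 57 ang 0.6 circ 612 -17 60 centroid [612.4 -16.6] px [296.8 181.3]
tq rect 445 -18 75 75 ang 0.3 circ 446 -18 104 centroid [446.2 -18.2] px [296.7 240.1]
tb rect 464 -330 124 51 ang 9.7 circ 465 -330 131 centroid [ 464.3 -329.7] px [408.4 234. ]
```

```bash
cat > go.py <<'E'
# usage: go.py x y z [closing-axis angle deg, world]
import sys
from h import *
from rig import monitor
s=monitor.observe(); q=R.from_quat(s["orientation"]); p=s["ee_pos"]
a=list(map(float,sys.argv[1:]))
yax=q.as_matrix()[:,1]; cur=np.degrees(np.arctan2(yax[1],yax[0]))
d=q.inv().apply(np.array(a[:3])-p)/.05
print("t",round(s["clock"],2),"pos",p.round(4),"yaxis",round(cur,1),"tilt",q.as_matrix()[2].round(3),"w",round(s["gripper_width"],4),"F",s["force"].round(1),"gf",round(s["grasp_force"],1),"q",s["qpos"].round(2))
print("shift",d.round(2),end=" ")
if len(a)>3:
    w=(a[3]-cur+90)%180-90; print("yaw units",round(-w/5,2),"(dir %.0f)"%w)
E
python3 go.py .621 .124 .15 69.9; python3 - <<'E'
from h import *
for n in("scene0","top0"):
    c,r=ray(load(n+".npz"),(320,200)); print(n,c,r)
E
```

```text
t 0.1 pos [0.1779 0.5197 0.201 ] yaxis 71.1 tilt [-0.    -0.002 -1.   ] w 0.0851 F [0.2 1.5 0.2] gf 0.0 q [-1.28  0.31  0.01  1.51 -0.    1.32 -0.03]
shift [-10.95  -4.62   1.03] yaw units 0.24 (dir -1)
scene0 [-0.2230183   0.31165527  1.03639049] [[ 0.58517385 -0.31018748 -0.74924378]]
top0 [ 0.37706635 -0.0942668   1.19618901] [[ 0.15137321  0.00969493 -0.98847452]]
```

Request:
step_arm([
  [[-1,-0.45,0,0,85],[-2,-0.9,0,0,85],[-2.9,-1.3,0,0,85],[-3.8,-1.7,0,0,85],[-4.7,-2.1,0,0,85]],
], grip_force=40)

```text
clock: 0.6
ee_pos: [0.3619, 0.3482, 0.2017]
orientation: [0.164, 0.986, -0.0, -0.0]
force: [0.5, 1.0, 0.3]
gripper_width: 0.0852
grasp_force: 0.0
```

Request:
step_arm([
  [[-0.9,-0.4,0,0,85],[-1.8,-0.8,0,0,85],[-2.7,-1.2,0,0,85],[-3.6,-1.6,0,0,85],[-4.5,-2.0,0,0,85]],
])

```text
clock: 1.1
ee_pos: [0.5423, 0.1811, 0.2016]
orientation: [0.164, 0.986, -0.0, -0.0]
force: [1.1, 0.3, 0.6]
gripper_width: 0.0848
grasp_force: 0.0
```

```bash
python3 go.py .621 .124 .15 69.9;  python3 - <<'E'
from rig import get_image
import cv2,numpy as np
for n in ("scene","top"):
    d=get_image(n); cv2.imwrite(f"pics/{n}1.png",d["image"][:,:,::-1]); np.savez(f"{n}1.npz",**d)
E
```

```text
t 1.1 pos [0.5423 0.1811 0.2016] yaxis 71.1 tilt [ 0.001 -0.    -1.   ] w 0.0848 F [1.1 0.3 0.6] gf 0.0 q [-0.57  0.36  0.31  1.46 -0.11  1.34  0.98]
shift [-1.86 -0.57  1.03] yaw units 0.25 (dir -1)
```

View pics/scene1.png

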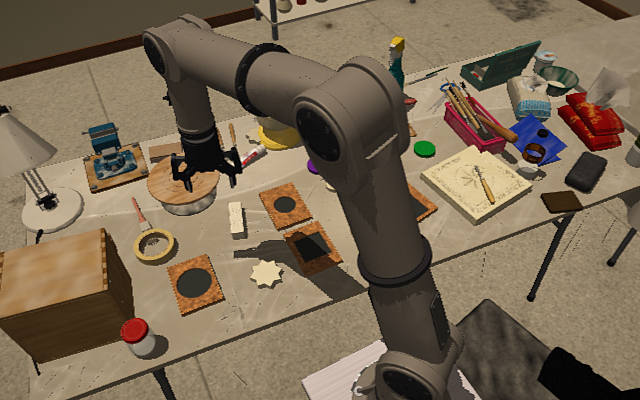

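The scene view now shows the bar (237,220) and three trays: large round (194,282), small round (285,205) and square (312,245). Next I triangulate these against the top view.

```bash
cat >> meas.py <<'E'
def tri(d1,u1,d2,u2):
    (c1,r1),(c2,r2)=ray(d1,u1),ray(d2,u2); r1=r1[0];r2=r2[0]
    s=np.linalg.lstsq(np.c_[r1,-r2],c2-c1,rcond=None)[0]; a,b=c1+r1*s[0],c2+r2*s[1]
    return ((a+b)/2).round(4),"gap mm",round(np.linalg.norm(a-b)*1e3,1)
def cen(c):
    M=cv2.moments(c.astype(np.float32).reshape(-1,1,2)); return M["m10"]/M["m00"],M["m01"]/M["m00"]
E
python3 - <<'E'
from meas import *
t=load("top0.npz");s=load("scene1.npz")
for n,u1,u2,k,r1,r2 in [("tl",(187,226),(194,282),"rec",24,26),("ts",(297,182),(285,205),"rec",18,20),("star",(247,247),(267,272),"cream",30,25)]:
    print(n,tri(t,cen(blob(t,u1,k,r1)),s,cen(blob(s,u2,k,r2))))
# bar top face: brightest class in both
for d,uv in((t,(247,179)),(s,(237,218))):
    c=blob(d,uv,"cream",28); print(cv2.boxPoints(cv2.minAreaRect(c.astype(np.float32))).round(1).tolist(), cen(c))
u,v=237,218; g=cv2.cvtColor(s["image"],cv2.COLOR_RGB2GRAY); print(g[196:244:3,226:248:2])
print("bar depth scene",deproj(s,[(234,205),(237,218)]).round(3))
E
```

```text
tl (array([0.4841, 0.2894, 0.0088]), 'gap mm', np.float64(1.1))
ts (array([ 0.6121, -0.017 ,  0.0084]), 'gap mm', np.float64(1.1))
star (array([ 0.4266,  0.1254, -0.0123]), 'gap mm', np.float64(3.4))
[[233.0, 192.0], [247.60000610351562, 156.1999969482422], [259.3999938964844, 161.0], [244.89999389648438, 196.8000030517578]] (246.1106853980417, 176.6734780757769)
[[209.0, 190.0], [264.0, 190.0], [264.0, 245.0], [209.0, 245.0]] (237.10522088353412, 218.03574297188752)
[[188 183 176 163 163 164 163 158 163 159 160]
 [159 161 160 162 162 160 159 158 160 157 158]
 [157 142 181 191 216 212 215 200 162 162 160]
 [159 189 210 211 210 209 210 185 160 161 160]
 [159 169 214 201 194 206 212 189  29  91 131]
 [154 155 197 188 217 201 203 223  37 109 172]
 [153 143 215 203 221 207 209 219  40  46 163]
 [156 149 220 209 209 210 208 215 112  46 156]
 [153 151 204 195 205 210 218 189 201  47  97]
 [150 148 177 214 185 209 209 211 151  55 110]
 [150 151 171 209 208 209 208 211 202  43  53]
 [149 150 177 213 209 210 210 211 220  38  46]
 [158 157 166 226 226 205 146  71  65  57  52]
 [150 149 154  90  77  78  79  77  80  67  52]
 [152 154 154 137  67  68  70  80  69  70  67]
 [149 150 150 149 151 152 151 152 156 152 151]]
bar depth scene [[0.663 0.112 0.024]
 [0.613 0.122 0.026]]
```

```bash
sed -i 's/m=(V>150)&(rgb\[...,0\]-rgb\[...,2\]>18)/m=(V>d.get("vt",178))/' meas.py; python3 - <<'E'
from meas import *
t=load("top0.npz");s=load("scene1.npz")
for n,u1,u2,k,r1,r2 in [("bar",(247,179),(237,218),"cream",30,30),("star",(247,247),(267,272),"cream",30,25),("tq",(297,240),(312,245),"rec",24,1)]:
    if k=="rec": continue
    print(n,tri(t,cen(blob(t,u1,k,r1)),s,cen(blob(s,u2,k,r2))))
rep(s,"bar scene",(237,218),"cream",.03,30)
E
python3 m1.py; python3 go.py .620 .122 .08 69.9
```

```text
t 1.2 pos [0.5465 0.1724 0.2013] yaxis 70.3 tilt [-0.005 -0.006 -1.   ] w 0.085 F [-0.5 -1.4  0. ] gf 0.0 q [-0.57  0.36  0.32  1.46 -0.11  1.34  0.98]
shift [-1.71 -0.44  2.44] yaw units 0.08 (dir -0)Traceback (most recent call last):
  File "<stdin>", line 5, in <module>
  File "meas.py", line 12, in blob
    return max(cs,key=cv2.contourArea)[:,0,:].astype(float)
           ~~~^^^^^^^^^^^^^^^^^^^^^^^^
ValueError: max() iterable argument is empty
Traceback (most recent call last):
  File "m1.py", line 4, in <module>
    p=rep(t,n,uv,k,z,r)
  File "meas.py", line 14, in rep
    c=blob(d,uv,kind,r); p=plane(d,c,z)[:,:2]; q=(p*1000).astype(np.float32)
  File "meas.py", line 12, in blob
    return max(cs,key=cv2.contourArea)[:,0,:].astype(float)
           ~~~^^^^^^^^^^^^^^^^^^^^^^^^
ValueError: max() iterable argument is empty
```

```bash
sed -i 's/m=(V>d.get("vt",178))/w=V[max(int(uv[1])-r,0):int(uv[1])+r,max(int(uv[0])-r,0):int(uv[0])+r]; w=w[w>.7*np.median(w)]; m=V>cv2.threshold(w.astype(np.uint8).reshape(-1,1),0,255,cv2.THRESH_OTSU)[0]/' meas.py; python3 - <<'E'
from meas import *
t=load("top0.npz");s=load("scene1.npz")
for n,u1,u2,k,r1,r2 in [("bar",(247,179),(237,218),"cream",30,28),("star",(247,247),(267,272),"cream",24,22)]:
    print(n,tri(t,cen(blob(t,u1,k,r1)),s,cen(blob(s,u2,k,r2))))
rep(s,"bar scene",(237,218),"cream",.03,30)
E
python3 m1.py
```

```text
bar (array([0.6209, 0.1248, 0.0244]), 'gap mm', np.float64(1.5))
star (array([0.4255, 0.122 , 0.0139]), 'gap mm', np.float64(1.1))
bar scene rect 617 125 34 109 ang 73.2 circ 617 124 111 centroid [617.2 124.9] px [235.5 216.9]
bar rect 621 124 32 108 ang 72.9 circ 620 124 109 centroid [620.6 124.3] px [246. 177.]
star rect 426 121 70 73 ang 60.6 circ 426 121 78 centroid [425.8 121.8] px [245.5 246.6]
ro rect 617 -174 37 38 ang 89.8 circ 617 -175 40 centroid [ 616.8 -174.9] px [352.9 179.5]
med rect 437 -166 61 63 ang 90.0 circ 436 -166 66 centroid [ 435.9 -166.3] px [349.7 243.7]
heart rect 643 -315 47 45 ang 52.3 circ 638 -316 56 centroid [ 638.3 -315.4] px [402.3 172.2]
tip [ 0.61044051 -0.31958151]
tl rect 485 290 81 82 ang 0.3 circ 484 290 85 centroid [484.5 289.9] px [186.6 225.8]
ts rect 613 -17 58 57 ang 0.6 circ 612 -17 60 centroid [612.4 -16.6] px [296.8 181.3]
tq rect 445 -18 75 75 ang 0.3 circ 446 -18 104 centroid [446.2 -18.2] px [296.7 240.1]
tb rect 464 -330 124 51 ang 9.7 circ 465 -330 131 centroid [ 464.3 -329.7] px [408.4 234. ]
```

```bash
python3 go.py .619 .1245 .06 73
```

```text
t 1.2 pos [0.5465 0.1724 0.2013] yaxis 70.3 tilt [-0.005 -0.006 -1.   ] w 0.085 F [-0.5 -1.4  0. ] gf 0.0 q [-0.57  0.36  0.32  1.46 -0.11  1.34  0.98]
shift [-1.67 -0.4   2.84] yaw units -0.54 (dir 3)
```

Request:
step_arm([
  [[-0.8,-0.2,0.4,-0.2,85],[-1.67,-0.45,1.0,-0.4,85],[-1.67,-0.45,1.9,-0.4,85],[-1.67,-0.45,2.8,-0.4,85],[-1.67,-0.45,2.8,-0.4,85]],
])

```text
clock: 1.7
ee_pos: [0.606, 0.1329, 0.0539]
orientation: [0.147, 0.989, -0.003, -0.008]
force: [-1.8, 0.6, -1.6]
gripper_width: 0.0852
grasp_force: 0.0
```

```bash
python3 go.py .619 .1245 .010 73
```

```text
t 1.7 pos [0.606  0.1329 0.0539] yaxis 73.1 tilt [ 0.015 -0.009 -1.   ] w 0.0852 F [-1.8  0.6 -1.6] gf 0.0 q [-0.44  0.59  0.3   1.49 -0.18  1.1   1.17]
shift [-0.31 -0.08  0.87] yaw units 0.01 (dir -0)
```

Request:
step_arm([
  [[0,0,0,0,85],[0,0,0,0,85],[0,0,0,0,85]],
])

```text
clock: 2.0
ee_pos: [0.6156, 0.1351, 0.0655]
orientation: [0.147, 0.989, 0.001, 0.003]
force: [-0.2, 0.4, 0.3]
gripper_width: 0.085
grasp_force: 0.0
```

```bash
python3 go.py .619 .1245 .010 73
```

```text
t 2.0 pos [0.6156 0.1351 0.0655] yaxis 73.2 tilt [-0.005  0.003 -1.   ] w 0.085 F [-0.2  0.4  0.3] gf 0.0 q [-0.44  0.58  0.3   1.48 -0.18  1.1   1.17]
shift [-0.12 -0.19  1.11] yaw units 0.03 (dir -0)
```

Request:
step_arm([
  [[-0.1,-0.2,0.4,0,85],[-0.1,-0.2,0.8,0,85],[-0.1,-0.2,1.1,0,85],[-0.1,-0.2,1.1,0,85],[-0.1,-0.2,1.1,0,85]],
])

```text
clock: 2.5
ee_pos: [0.6157, 0.1239, 0.0079]
orientation: [0.146, 0.989, 0.0, 0.001]
force: [0.2, 0.4, -0.1]
gripper_width: 0.085
grasp_force: 0.0
```

Request:
step_arm([
  [[0,0,0,0,30],[0,0,0,0,30],[0,0,0,0,30],[0,0,0,0,30],[0,0,0,0,30]],
])

```text
clock: 3.0
ee_pos: [0.6152, 0.1232, 0.0072]
orientation: [0.147, 0.989, 0.0, 0.0]
force: [-0.6, 0.7, 1.1]
gripper_width: 0.0298
grasp_force: 0.0
```

```bash
python3 go.py .619 .1245 .010 73
```

```text
t 3.0 pos [0.6152 0.1232 0.0072] yaxis 73.1 tilt [-0.  0. -1.] w 0.0298 F [-0.6  0.7  1.1] gf 0.0 q [-0.41  0.64  0.29  1.54 -0.2   0.99  1.2 ]
shift [-0.06  0.05 -0.06] yaw units 0.02 (dir -0)
```

Width 29.8 mm with no force, so the bar is not held. I take a look.

```bash
python3 - <<'E'
from rig import get_image
import cv2,numpy as np
ims=[]
for n,(u,v) in (("scene",(240,215)),("top",(250,180))):
    d=get_image(n); np.savez(f"{n}2.npz",**d); ims.append(cv2.resize(d["image"][v-65:v+65,u-65:u+65,::-1],None,fx=3,fy=3,interpolation=cv2.INTER_CUBIC))
cv2.imwrite("pics/c2.png",np.hstack(ims))
E
```

```text
(no output)
```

View pics/c2.png

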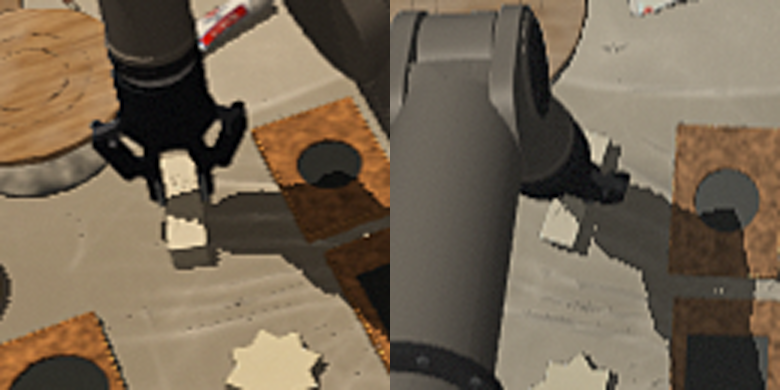

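The bar (crop pixel (185,190)) stands between the fingers. They only went to the commanded 30 mm, so I close fully.

Request:
step_arm([
  [[0,0,0,0,5],[0,0,0,0,5],[0,0,0,0,5],[0,0,0,0,5],[0,0,0,0,5]],
], grip_force=40)

```text
clock: 3.6
ee_pos: [0.6151, 0.1232, 0.007]
orientation: [0.147, 0.989, 0.0, -0.0]
force: [0.2, 0.4, 0.4]
gripper_width: 0.0049
grasp_force: 0.0
```

```bash
python3 - <<'E'
from rig import get_image
import cv2,numpy as np
from h import *
ims=[]
for n,(u,v) in (("scene",(240,215)),("top",(250,180))):
    d=get_image(n); np.savez(f"{n}3.npz",**d); ims.append(cv2.resize(d["image"][v-65:v+65,u-65:u+65,::-1],None,fx=3,fy=3,interpolation=cv2.INTER_CUBIC))
    print(n,proj(d,[[.615,.123,.007],[.615,.123,.06]])-np.array([u-65,v-65]))
cv2.imwrite("pics/c3.png",np.hstack(ims))
E
python3 go.py .619 .1245 .010 73
```

```text
scene [[62.41528314 71.9841614 ]
 [59.88709392 59.44032003]]
top [[62.94586045 65.26147257]
 [59.52211294 61.42575344]]
t 3.7 pos [0.6151 0.1232 0.007 ] yaxis 73.1 tilt [ 0.  0. -1.] w 0.005 F [-1.5  0.3 -1. ] gf 0.0 q [-0.41  0.64  0.29  1.54 -0.2   0.99  1.2 ]
shift [-0.07  0.05 -0.06] yaw units 0.02 (dir -0)
```

View pics/c3.png

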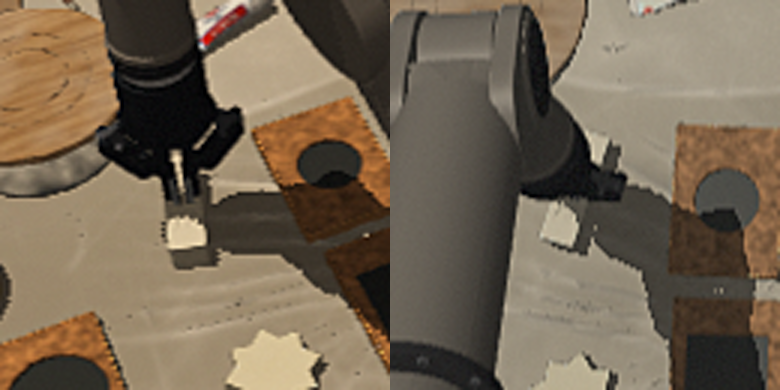

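The closed fingertips, at scene crop (182,203), end above the bar top, higher than the reported TCP height. I check the fingertip height by depth.

```bash
python3 - <<'E'
from h import *
s=load("scene3.npz");x0,y0=175,150
for v in range(48,80,2):
    us=range(52,74,2)
    P=deproj(s,[(x0+u,y0+v) for u in us]); g=[int(s["image"][y0+v,x0+u].max()) for u in us]
    print(v," ".join(f"{int(round(p[2]*1000)):4d}/{k:3d}" for p,k in zip(P,g)))
P=deproj(s,[(x0+u,y0+66) for u in range(54,68)]);print((P*1000).round().astype(int).tolist())
E
```

```text
48  130/  7  127/  7  119/  8  114/  9  122/  8  121/ 10  122/ 54    1/158   89/  3   92/ 11  106/ 13
50  116/ 12  119/ 11  110/ 48   -1/155  117/ 66  114/  9 1036/  6   87/  4   93/ 12   90/ 11  101/  9
52  110/ 12  112/ 11  100/ 45   27/236   28/142  105/ 10  103/ 11   89/ 13   92/ 13   94/ 11   98/  6
54  105/ 11  102/ 10  101/  0   70/169   29/ 76   93/  6   91/ 11   83/  8   89/  6   90/  7   88/ 30
56   87/  8   90/ 13   90/  6   70/144   25/147   85/  7   85/ 14   80/ 61    1/ 72   79/ 68   -1/178
58   77/ 45   87/  4   80/ 10   71/ 51   27/216   77/ 11   77/  6   58/ 56   -3/ 43   -1/157   -1/146
60   -1/175   68/  0   68/ 41   75/  6   27/219   66/ 54   58/  6   65/ 33   -1/ 58    4/192    0/184
62    1/167   59/ 57   57/ 29   64/ 35   28/166   57/ 39   52/ 14   48/ 31    1/ 58   -1/105   -1/172
64   -4/161   -3/127   50/ 14   53/ 45   34/102   53/ 33   51/ 23   50/ 27    0/ 56   -1/104   -1/162
66    0/164   -1/142   40/ 20   44/ 51   42/ 49   44/ 42   43/ 71   28/ 85    0/ 59   -2/108    0/168
68    0/162    3/148   25/ 85   44/ 72   28/ 69   28/ 89   27/ 90   28/ 86   -1/ 56    0/ 50    6/ 49
70   -2/161   -2/147   27/ 81   30/ 83   28/ 83   32/ 80   29/ 78   30/ 87    2/ 56   -3/ 60    0/ 60
72    1/163    1/152   27/ 85   26/141   29/103   27/199   29/ 86   28/ 77   -1/ 55    1/ 66    4/ 68
74   -3/161    2/ 47   28/214   27/213   28/226   31/211   31/235   28/101   26/ 52   -5/ 59   -1/ 61
76   -3/161    2/ 45   25/235   26/211   29/218   33/217   26/217   29/228   30/122    0/ 57   -1/ 57
78    0/158    1/ 38   26/237   31/218   27/218   28/218   29/220   29/223   26/176    2/ 55    0/ 60
[[652, 134, -1], [624, 138, 31], [615, 137, 40], [607, 136, 48], [609, 133, 44], [607, 131, 46], [608, 128, 42], [619, 123, 28], [604, 123, 44], [603, 121, 44], [603, 118, 43], [616, 113, 26], [613, 111, 28], [612, 108, 27]]
```

```bash
python3 - <<'E'
from h import *
s=load("scene1.npz")
print("expected px if TCP right",proj(s,[[.5445,.177,.215],[.5445,.177,.25]]))
m=(s["image"].max(2)<45)
for u0,u1 in((170,200),(225,246)):
    for v in range(170,194,3):
        us=[u for u in range(u0,u1) if m[v,u]]
        if us:
            P=deproj(s,[(u,v) for u in us]); ok=P[:,2]>.1
            if ok.any(): print(v,us[0],us[-1],(np.median(P[ok],0)*1000).round())
E
```

```text
expected px if TCP right [[215.12766846 194.75446552]
 [212.60599342 184.2710074 ]]
170 172 199 [548. 219. 318.]
173 173 194 [553. 229. 309.]
176 173 190 [552. 235. 300.]
179 174 189 [551. 237. 291.]
182 184 190 [552. 231. 277.]
185 185 191 [551. 227. 269.]
188 186 191 [552. 229. 258.]
191 190 191 [547. 227. 251.]
170 225 241 [517. 131. 299.]
173 226 240 [515. 137. 294.]
176 229 234 [516. 138. 284.]
179 230 235 [518. 135. 270.]
182 230 235 [520. 135. 259.]
185 231 233 [518. 140. 255.]
```

The tips sit about 33 mm above the reported TCP in two separate poses, while the horizontal position agrees. I will command z 33 mm lower than the wanted tip height, reopen, and descend.

Request:
step_arm([
  [[0,0,0,0,85],[0,0,0,0,85],[0,0,0,0,85],[0,0,0,0,85],[0,0,0,0,85]],
])

```text
clock: 4.2
ee_pos: [0.6151, 0.1232, 0.007]
orientation: [0.147, 0.989, 0.0, 0.0]
force: [-0.2, -0.3, 0.5]
gripper_width: 0.0769
grasp_force: 0.0
```

Request:
step_arm([
  [[-0.05,0,0.2,0,85],[-0.05,0,0.4,0,85],[-0.05,0,0.6,0,85],[-0.05,0,0.6,0,85]],
])

```text
clock: 4.6
ee_pos: [0.6152, 0.1221, -0.0258]
orientation: [0.147, 0.989, -0.001, -0.002]
force: [-0.4, 0.1, -0.5]
gripper_width: 0.0847
grasp_force: 0.0
```

Request:
step_arm([
  [[0,0,0,0,20],[0,0,0,0,20],[0,0,0,0,20],[0,0,0,0,20],[0,0,0,0,20]],
], grip_force=40)

```text
clock: 5.1
ee_pos: [0.6183, 0.1228, -0.0222]
orientation: [0.147, 0.989, 0.0, 0.001]
force: [0.5, 1.0, 1.2]
gripper_width: 0.0333
grasp_force: 41.5
```

```bash
cat > tip.py <<'E'
from h import *
from rig import get_image,monitor
s=get_image("scene"); p=monitor.observe()["ee_pos"]; print(p)
u0,v0=proj(s,p+[0,0,.03])[0].astype(int); m=s["image"].max(2)<45
for v in range(v0-8,v0+12,1):
    us=[u for u in range(u0-22,u0+22) if m[v,u]]
    P=deproj(s,[(u,v) for u in us]) if us else np.zeros((0,3))
    print(v,[(u,int(q[2]*1000)) for u,q in zip(us,P)])
E
python3 tip.py; python3 go.py .45 -.30 .06 99.7
```

```text
[ 0.61831804  0.12274308 -0.02219324]
212 [(215, 71), (216, 69), (217, 68), (218, 69), (219, 65), (220, 60), (221, 60), (222, 60), (223, 59), (224, 62), (225, 65), (226, 63), (227, 66), (228, 63), (242, 55), (243, 54), (244, 56), (245, 54), (246, 50)]
213 [(215, 66), (216, 64), (217, 66), (218, 63), (219, 63), (220, 61), (221, 59), (222, 55), (223, 54), (224, 62), (225, 61), (226, 60), (227, 62), (228, 60), (242, 44), (243, 52), (244, 50), (245, 52), (246, 49), (252, -1), (253, -1), (254, 2), (255, -3), (256, -3), (257, 2), (258, -2)]
214 [(216, 61), (217, 62), (218, 60), (219, 60), (220, 64), (221, 56), (222, 55), (223, 53), (224, 58), (225, 58), (226, 56), (227, 57), (228, 54), (229, 44), (242, 41), (243, 44), (244, 39), (245, 44), (246, 40), (249, 0)]
215 [(217, 56), (218, 59), (219, 59), (220, 53), (224, 53), (225, 52), (226, 53), (227, 52), (228, 46), (229, 43), (242, 28), (245, 36), (246, 34), (247, 33)]
216 [(225, 46), (226, 49), (227, 47), (228, 46), (229, 44), (243, 35), (245, 33), (246, 32), (247, 30)]
217 [(225, 41), (226, 37), (229, 43), (243, 33), (245, 25), (246, 26), (247, 25)]
218 [(225, 36), (226, 31), (227, 32), (229, 39), (243, 27), (245, 28), (246, 20), (247, 24)]
219 [(226, 28), (227, 32), (229, 32), (243, 30), (245, 26), (246, 18), (247, 19)]
220 [(226, 23), (227, 28), (229, 30), (230, 29), (243, 26), (246, 9), (247, 14)]
221 [(226, 22), (227, 19), (228, 24), (229, 24), (243, 28), (244, 19)]
222 [(226, 17), (227, 14), (228, 17), (229, 22), (244, 8)]
223 [(225, -1), (227, 14), (228, -4), (229, 15)]
224 [(229, 12)]
225 [(225, 4), (229, 0)]
226 [(244, 1)]
227 [(244, -3)]
228 [(226, 0), (229, 1), (244, 1)]
229 []
230 []
231 []
t 5.15 pos [ 0.6183  0.1227 -0.0222] yaxis 73.1 tilt [-0.002  0.001 -1.   ] w 0.0333 F [-0.2  0.4  2.7] gf 41.5 q [-0.41  0.68  0.28  1.55 -0.21  0.94  1.22]
shift [ 0.76 -9.07 -1.65] yaw units -5.32 (dir 27)
```

Request:
step_arm([
  [[0,0,-0.4,0,20],[0,0,-1.0,0,20],[0,-0.3,-1.5,-0.3,20],[0,-0.9,-1.5,-0.8,20],[0.1,-1.7,-1.5,-1.5,20]],
])

```text
clock: 5.65
ee_pos: [0.5892, 0.0442, 0.0528]
orientation: [0.079, 0.997, 0.001, 0.001]
force: [0.2, -0.6, -1.5]
gripper_width: 0.033
grasp_force: 41.1
```

```bash
python3 go.py .464 -.330 .04 99.7
```

```text
t 5.65 pos [0.5892 0.0442 0.0528] yaxis 81.0 tilt [-0.003  0.002 -1.   ] w 0.033 F [ 0.2 -0.6 -1.5] gf 41.1 q [-0.3   0.52  0.28  1.61 -0.16  1.03  1.44]
shift [ 1.3  -7.78  0.24] yaw units -3.74 (dir 19)
```

Request:
step_arm([
  [[0.1,-0.7,0,-0.5,20],[0.3,-1.5,0,-1.1,20],[0.45,-2.4,0,-1.7,20],[0.6,-3.3,0,-2.3,20],[0.7,-4.2,0,-3.0,20]],
])

```text
clock: 6.15
ee_pos: [0.5175, -0.1602, 0.0516]
orientation: [-0.05, 0.999, 0.0, -0.001]
force: [1.3, -0.7, -1.1]
gripper_width: 0.033
grasp_force: 41.1
```

```bash
python3 go.py .464 -.330 .04 99.7
```

```text
t 6.15 pos [ 0.5175 -0.1602  0.0516] yaxis 95.8 tilt [ 0.001  0.001 -1.   ] w 0.033 F [ 1.3 -0.7 -1.1] gf 41.1 q [ 0.06  0.43  0.28  1.75 -0.14  0.98  2.06]
shift [ 1.4  -3.27  0.23] yaw units -0.79 (dir 4)
```

Request:
step_arm([
  [[0.4,-0.8,0,-0.3,20],[0.7,-1.7,0,-0.5,20],[1.1,-2.5,0.1,-0.8,20],[1.4,-3.3,0.2,-0.8,20],[1.4,-3.3,0.2,-0.8,20]],
])

```text
clock: 6.65
ee_pos: [0.4595, -0.3395, 0.0414]
orientation: [-0.077, 0.997, -0.003, -0.002]
force: [-0.4, -0.7, -1.4]
gripper_width: 0.0333
grasp_force: 41.1
```

Request:
step_arm([
  [[0,0,0,0,20],[0,0,0,0,20]],
])

```text
clock: 6.85
ee_pos: [0.4661, -0.3281, 0.0415]
orientation: [-0.085, 0.996, 0.001, -0.0]
force: [-0.2, 0.3, -1.2]
gripper_width: 0.0333
grasp_force: 41.0
```

```bash
python3 go.py .464 -.330 -.012 99.7; python3 - <<'E'
from rig import get_image
import cv2,numpy as np
for n in("scene","top"):
    d=get_image(n); cv2.imwrite(f"pics/{n}4.png",d["image"][:,:,::-1]); np.savez(f"{n}4.npz",**d)
E
```

```text
t 6.85 pos [ 0.4661 -0.3281  0.0415] yaxis 99.7 tilt [-0.     0.002 -1.   ] w 0.0333 F [-0.2  0.3 -1.2] gf 41.0 q [ 0.37  0.5   0.3   1.68 -0.17  0.99  2.47]
shift [ 0.05 -0.03  1.07] yaw units -0.0 (dir 0)
```

View pics/scene4.png

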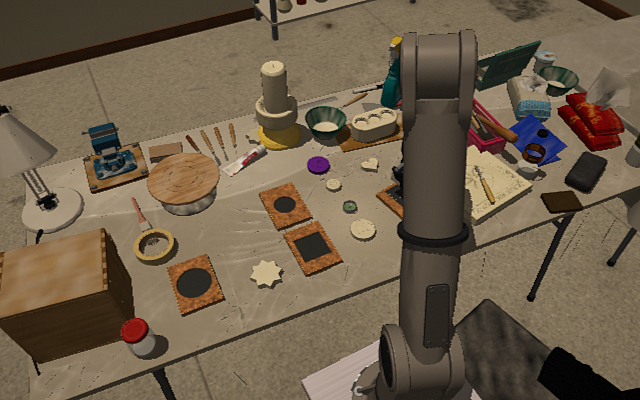

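The scene view now shows the heart (370,164), roundel (333,184), medallion (363,230), tea-light (350,207) and the square recess (313,245) all clear. I triangulate these, and lower the bar.

```bash
python3 - <<'E'
from meas import *
t=load("top0.npz");s=load("scene4.npz")
for n,u1,u2,k,r1,r2,z in [("ro",(353,180),(333,184),"cream",14,13,.016),("med",(350,244),(363,230),"cream",22,20,.015),("heart",(402,175),(370,164),"cream",17,16,.016),("tq",(297,240),(313,245),"rec",24,26,.009)]:
    print(n,tri(t,cen(blob(t,u1,k,r1)),s,cen(blob(s,u2,k,r2))))
    p=rep(s,n+" scene",u2,k,z,r2)
    if n=="heart":
        for d,u in((t,u1),(s,u2)):
            p=plane(d,blob(d,u,k,17),z)[:,:2]; vt=d["image"]
            for a in (-15,0,10,20,30):
                e=np.array([np.cos(np.radians(a)),np.sin(np.radians(a))]);f=np.array([-e[1],e[0]]); x=p@e;y=p@f
                print(a,"ext x",(np.array([x.min(),x.max()])*1e3).round(1),"ext y",(np.array([y.min(),y.max()])*1e3).round(1),"tip y",round(y[x.argmin()]*1e3,1))
E
```

```text
ro (array([ 0.6174, -0.1755,  0.0117]), 'gap mm', np.float64(0.8))
ro scene rect 614 -173 38 36 ang 62.3 circ 613 -174 41 centroid [ 613.8 -173.9] px [332.8 183.4]
med (array([ 0.4358, -0.167 ,  0.0101]), 'gap mm', np.float64(0.8))
med scene rect 433 -166 63 61 ang 62.3 circ 433 -166 67 centroid [ 432.8 -165.2] px [362.7 228.1]
heart (array([ 0.639 , -0.3163,  0.012 ]), 'gap mm', np.float64(0.3))
heart scene rect 639 -313 47 44 ang 53.2 circ 638 -314 54 centroid [ 635.7 -314.1] px [369.8 163.2]
-15 ext x [672.4 720.4] ext y [-163.  -111.7] tip y -150.7
0 ext x [610.4 656.8] ext y [-340.4 -289. ] tip y -319.6
10 ext x [545.7 592.1] ext y [-448.3 -395.1] tip y -420.7
20 ext x [464.3 512.4] ext y [-542.6 -489.2] tip y -509.1
30 ext x [368.9 417.5] ext y [-620.3 -568.5] tip y -582.0
-15 ext x [671.6 716.5] ext y [-163.7 -111.4] tip y -147.6
0 ext x [610.5 654.4] ext y [-340.2 -288.1] tip y -316.4
10 ext x [546.3 589.6] ext y [-446.8 -394.4] tip y -417.6
20 ext x [465.5 510.5] ext y [-540.4 -487.3] tip y -506.1
30 ext x [370.5 416.4] ext y [-617.7 -565.4] tip y -579.3
tq (array([ 0.4458, -0.0185,  0.008 ]), 'gap mm', np.float64(0.8))
tq scene rect 446 -19 72 70 ang 88.1 circ 445 -17 97 centroid [445.6 -18.9] px [311.7 246.9]
```

Request:
step_arm([
  [[0.05,-0.03,0.35,0,20],[0.05,-0.03,0.7,0,20],[0.05,-0.03,0.9,0,20],[0.05,-0.03,0.97,0,20],[0.05,-0.03,0.97,0,20]],
])

```text
clock: 7.45
ee_pos: [0.4637, -0.331, -0.0068]
orientation: [-0.084, 0.996, 0.0, -0.0]
force: [0.4, -0.3, -1.8]
gripper_width: 0.0331
grasp_force: 41.1
```

```bash
python3 go.py .464 -.330 -.013 99.7
```

```text
t 7.45 pos [ 0.4637 -0.331  -0.0068] yaxis 99.7 tilt [ 0.     0.001 -1.   ] w 0.0331 F [ 0.4 -0.3 -1.8] gf 41.1 q [ 0.38  0.56  0.28  1.72 -0.19  0.89  2.49]
shift [-0.01  0.02  0.12] yaw units -0.0 (dir 0)
```

Request:
step_arm([
  [[0,0,0.06,0,20],[0,0,0.12,0,20],[0,0,0.12,0,20]],
])

```text
clock: 7.75
ee_pos: [0.4635, -0.3318, -0.0125]
orientation: [-0.084, 0.996, 0.0, 0.0]
force: [-0.1, 0.1, -1.4]
gripper_width: 0.0332
grasp_force: 41.1
```

```bash
python3 go.py .464 -.330 -.013 99.7; python3 tip.py | head -0; python3 - <<'E'
from rig import get_image
import cv2,numpy as np
ims=[]
for n,(u,v) in (("scene",(405,200)),("top",(408,235))):
    d=get_image(n); ims.append(cv2.resize(d["image"][v-55:v+55,u-55:u+55,::-1],None,fx=3.5,fy=3.5,interpolation=cv2.INTER_CUBIC))
cv2.imwrite("pics/c5.png",np.hstack(ims))
E
```

```text
t 7.75 pos [ 0.4635 -0.3318 -0.0125] yaxis 99.6 tilt [-0.  0. -1.] w 0.0332 F [-0.1  0.1 -1.4] gf 41.1 q [ 0.39  0.57  0.28  1.72 -0.2   0.88  2.49]
shift [-0.02  0.03  0.01] yaw units -0.02 (dir 0)Exception ignored on flushing sys.stdout:
BrokenPipeError: [Errno 32] Broken pipe
```

View pics/c5.png

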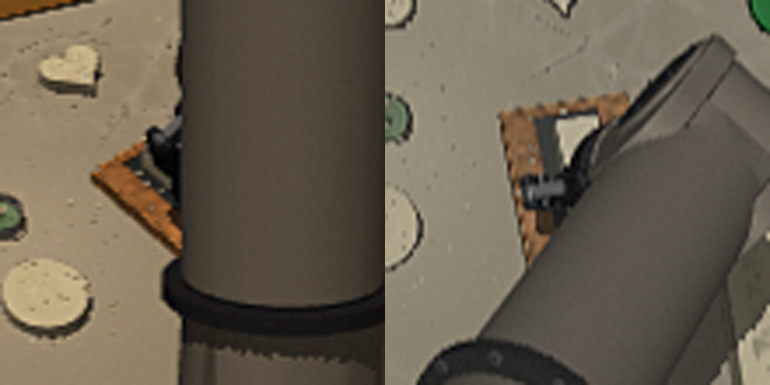

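The bar's end, at top crop (575,130), lies within the dark recess and is aligned with it. I lower the last millimetre, checking force, then release.

Request:
step_arm([
  [[0,0,0.03,0,20],[0,0,0.03,0,20]],
])

```text
clock: 8.1
ee_pos: [0.4638, -0.3322, -0.0132]
orientation: [-0.084, 0.996, -0.0, 0.0]
force: [-0.9, 1.3, 3.3]
gripper_width: 0.0329
grasp_force: 41.5
```

Request:
step_arm([
  [[0,0,0,0,60],[0,0,0,0,60],[0,0,0,0,60],[0,0,-0.4,0,80],[0,0,-1.2,0,85]],
])

```text
clock: 8.6
ee_pos: [0.4606, -0.3296, 0.0432]
orientation: [-0.084, 0.996, 0.003, -0.003]
force: [0.6, -0.4, -0.2]
gripper_width: 0.0845
grasp_force: 0.0
```

```bash
python3 go.py .632 -.315 .06 7
```

```text
t 8.6 pos [ 0.4606 -0.3296  0.0432] yaxis 99.6 tilt [ 0.006  0.006 -1.   ] w 0.0845 F [ 0.6 -0.4 -0.2] gf 0.0 q [ 0.37  0.5   0.3   1.68 -0.17  1.    2.47]
shift [-3.43 -0.28 -0.36] yaw units -17.48 (dir 87)
```

Request:
step_arm([
  [[0,0,-0.4,1.6,85],[-0.7,0,-0.7,3.2,85],[-1.4,-0.1,-0.7,4.8,85],[-2.1,-0.15,-0.7,6.4,85],[-2.8,-0.2,-0.7,8.0,85]],
])

```text
clock: 9.1
ee_pos: [0.6046, -0.318, 0.0812]
orientation: [0.265, 0.964, 0.0, 0.0]
force: [-0.3, 0.1, -0.0]
gripper_width: 0.0851
grasp_force: 0.0
```

```bash
python3 go.py .632 -.315 .06 7
```

```text
t 9.1 pos [ 0.6046 -0.318   0.0812] yaxis 59.3 tilt [-0.  0. -1.] w 0.0851 F [-0.3  0.1 -0. ] gf 0.0 q [ 0.2   0.69  0.44  1.28 -0.29  1.23  1.69]
shift [-0.44  0.33  0.42] yaw units 10.46 (dir -52)
```

Now I check bar in tray numerically while turning above the heart.

Request:
step_arm([
  [[-0.1,0.1,0,1.6,85],[-0.2,0.15,0,3.2,85],[-0.3,0.2,0,4.8,85],[-0.4,0.3,0,6.4,85],[-0.44,0.33,0.2,8.0,85]],
])

```text
clock: 9.6
ee_pos: [0.6325, -0.3153, 0.0721]
orientation: [0.578, 0.816, 0.0, 0.002]
force: [0.1, -0.3, 1.1]
gripper_width: 0.0848
grasp_force: 0.0
```

Request:
step_arm([
  [[0,0,0.1,1.3,85],[0,0,0.2,2.4,85],[0,0,0.2,2.4,85],[0,0,0.2,2.4,85]],
])

```text
clock: 10.0
ee_pos: [0.6304, -0.3151, 0.0607]
orientation: [0.658, 0.753, -0.0, -0.0]
force: [-1.0, -0.2, 0.5]
gripper_width: 0.0852
grasp_force: 0.0
```

```bash
python3 go.py .632 -.315 -.030 7;  python3 - <<'E'
from rig import get_image
import cv2,numpy as np
ims=[]
for n,(u,v) in (("scene",(385,180)),("top",(408,210))):
    d=get_image(n); np.savez(f"{n}6.npz",**d); ims.append(cv2.resize(d["image"][v-60:v+60,u-60:u+60,::-1],None,fx=3.2,fy=3.2,interpolation=cv2.INTER_CUBIC))
cv2.imwrite("pics/c6.png",np.hstack(ims))
E
```

```text
t 10.0 pos [ 0.6304 -0.3151  0.0607] yaxis 7.7 tilt [ 0. -0. -1.] w 0.0852 F [-1.  -0.2  0.5] gf 0.0 q [ 0.1   0.79  0.63  1.23 -0.46  1.26  0.86]
shift [-0.    0.03  1.81] yaw units 0.15 (dir -1)
```

View pics/c6.png

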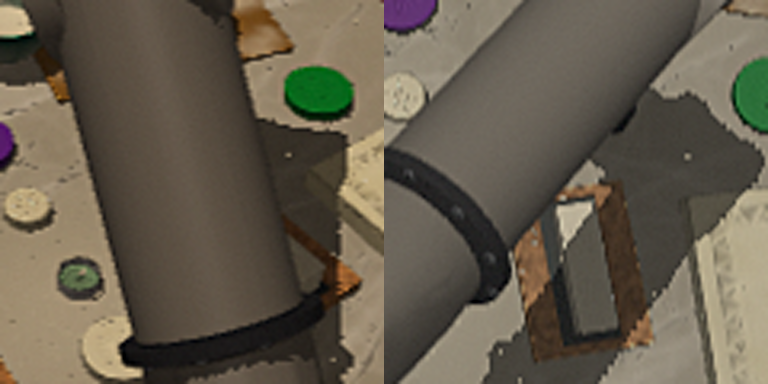

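The bar lies in its recess, at top crop (590,270), with a dark margin all round. The gripper is centred over the heart, so I descend and grip it lengthwise.

Request:
step_arm([
  [[0,0.03,0.7,0.1,85],[0,0.03,1.3,0.1,85],[0,0.03,1.6,0.1,85],[0,0.03,1.8,0.1,85],[0,0.03,1.8,0.1,85]],
])

```text
clock: 10.6
ee_pos: [0.6314, -0.3148, -0.0299]
orientation: [0.662, 0.75, -0.0, -0.001]
force: [0.6, 0.2, 0.3]
gripper_width: 0.0852
grasp_force: 0.0
```

```bash
python3 go.py .632 -.315 -.029 7
```

```text
t 10.6 pos [ 0.6314 -0.3148 -0.0299] yaxis 7.1 tilt [ 0.001 -0.001 -1.   ] w 0.0852 F [0.6 0.2 0.3] gf 0.0 q [ 0.11  0.88  0.59  1.3  -0.5   1.11  0.88]
shift [-0.01  0.01 -0.02] yaw units 0.02 (dir -0)
```

Request:
step_arm([
  [[0,0,0,0,40],[0,0,0,0,40],[0,0,0,0,40],[0,0,0,0,40],[0,0,0,0,40]],
], grip_force=35)

```text
clock: 11.1
ee_pos: [0.6335, -0.316, -0.0267]
orientation: [0.662, 0.75, 0.0, 0.002]
force: [-0.3, 0.4, 6.3]
gripper_width: 0.0497
grasp_force: 36.8
```

```bash
python3 go.py .446 -.018 .04 7
```

```text
t 11.1 pos [ 0.6335 -0.316  -0.0267] yaxis 7.1 tilt [-0.002  0.003 -1.   ] w 0.0497 F [-0.3  0.4  6.3] gf 36.8 q [ 0.11  0.88  0.6   1.3  -0.5   1.11  0.88]
shift [ 6.38 -2.98 -1.36] yaw units 0.03 (dir -0)
```

Request:
step_arm([
  [[0,0,-0.2,0,40],[0,0,-0.6,0,40],[0,0,-1.2,0,40],[0,0,-1.5,0,40],[0,0,-1.5,0,40]],
])

```text
clock: 11.6
ee_pos: [0.6338, -0.3165, 0.0494]
orientation: [0.662, 0.75, 0.001, 0.003]
force: [0.0, 0.4, -0.4]
gripper_width: 0.0498
grasp_force: 36.4
```

```bash
python3 go.py .446 -.018 .04 7;python3 - <<'E'
from rig import get_image
from h import *
d=get_image("scene");t=get_image("top"); np.savez("scene7.npz",**d); print(proj(d,[.6335,-.316,.08]),proj(t,[.6335,-.316,.08]))
u,v=proj(d,[.6335,-.316,.08])[0].astype(int); a=cv2.resize(d["image"][v-35:v+35,u-35:u+35,::-1],(390,390),interpolation=cv2.INTER_CUBIC)
u,v=proj(t,[.6335,-.316,.08])[0].astype(int); b=cv2.resize(t["image"][v-35:v+35,u-35:u+35,::-1],(390,390),interpolation=cv2.INTER_CUBIC)
cv2.imwrite("pics/c7.png",np.hstack([a,b]))
E
```

```text
t 11.6 pos [ 0.6338 -0.3165  0.0494] yaxis 7.1 tilt [-0.004  0.005 -1.   ] w 0.0498 F [ 0.   0.4 -0.4] gf 36.4 q [ 0.1   0.8   0.63  1.24 -0.47  1.24  0.85]
shift [ 6.39 -2.99  0.15] yaw units 0.02 (dir -0)
[[372.60385561 147.5562256 ]] [[406.89526645 168.95108678]]
```

View pics/c7.png

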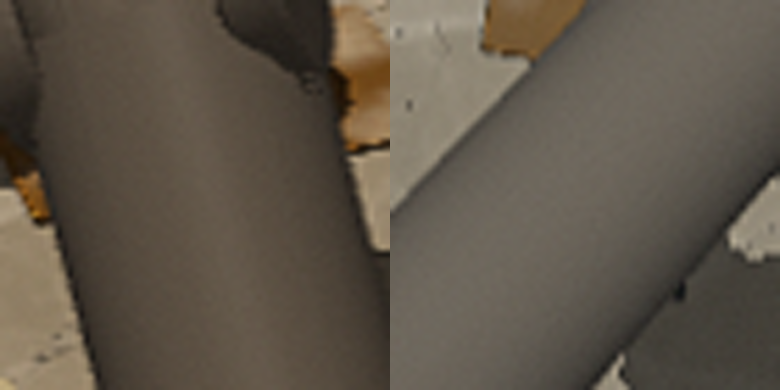

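The arm hides the heart here. I carry it toward the square tray, where the scene camera sees the gripper.

Request:
step_arm([
  [[0.5,-0.25,0,0,40],[1.3,-0.6,0,0,40],[2.1,-1.0,0,0,40],[3.0,-1.4,0,0,40],[3.8,-1.8,0,0,40]],
])

```text
clock: 12.2
ee_pos: [0.5163, -0.1345, 0.0439]
orientation: [0.662, 0.75, -0.001, -0.002]
force: [1.3, 1.0, 0.5]
gripper_width: 0.0499
grasp_force: 36.5
```

Request:
step_arm([
  [[0.8,-0.35,0,0,40],[1.6,-0.75,0,0,40],[2.3,-1.05,0,0,40],[2.55,-1.17,0.1,0,40],[2.55,-1.17,0.1,0,40]],
])

```text
clock: 12.7
ee_pos: [0.4424, -0.0158, 0.0393]
orientation: [0.66, 0.751, -0.001, -0.002]
force: [-0.5, -0.6, -0.4]
gripper_width: 0.0498
grasp_force: 36.5
```

```bash
python3 go.py .446 -.018 -.017 7;python3 - <<'E'
from rig import get_image,monitor
from h import *
d=get_image("scene");t=get_image("top"); np.savez("scene8.npz",**d);np.savez("top8.npz",**t)
p=monitor.observe()["ee_pos"]; ims=[]
for x in(d,t):
    u,v=proj(x,p+[0,0,.05])[0].astype(int); print(u-35,v-35); ims.append(cv2.resize(x["image"][v-35:v+35,u-35:u+35,::-1],(390,390),interpolation=cv2.INTER_CUBIC))
cv2.imwrite("pics/c8.png",np.hstack(ims))
E
```

```text
t 12.7 pos [ 0.4424 -0.0158  0.0393] yaxis 7.4 tilt [ 0.002 -0.005 -1.   ] w 0.0498 F [-0.5 -0.6 -0.4] gf 36.5 q [-0.59  0.32  0.71  2.03 -0.27  0.89  0.4 ]
shift [-0.05  0.07  1.12] yaw units 0.08 (dir -0)
276 192
260 203
```

View pics/c8.png

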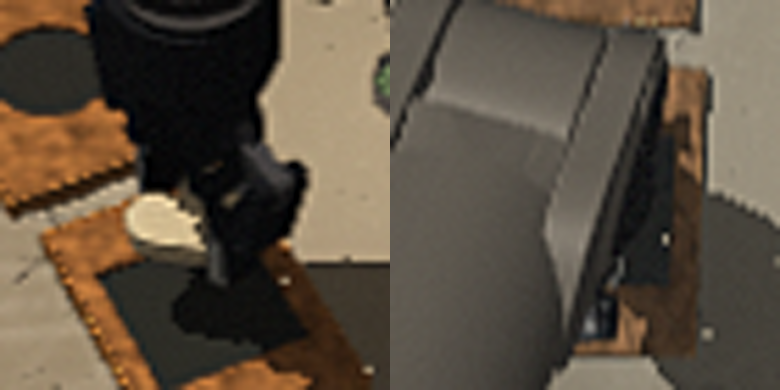

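```bash
python3 - <<'E'
from h import *
s=load("scene8.npz")
def row(vs,us):
    for v in vs:
        P=deproj(s,[(u,v) for u in us]); print(v," ".join(f"{int(round(p[2]*1000)):4d}/{int(s['image'][v,u].max()):3d}" for p,u in zip(P,us)))
print("heart left edge"); row(range(227,243),range(299,313,1))
print("tip"); row(range(234,247),range(310,320,1))
P=deproj(s,[(u,v) for v in range(229,238) for u in range(301,311)]);k=(P[:,2]>.06)&(P[:,2]<.12);print("heart xyz",(P[k]*1000).round().min(0),(P[k]*1000).max(0).round(),np.median(P[k],0))
E
```

```text
heart left edge
227    0/144   15/181   82/201   79/244   82/238   76/241   82/207   84/111   80/108   72/ 80   81/ 78   80/ 75  132/ 41  138/ 12
228   15/140   80/204   78/218   82/215   84/210   85/211   76/230   78/249   80/208   76/ 53   84/ 74   81/ 88   80/ 76   80/ 36
229   81/206   80/220   81/215   82/209   81/215   80/216   85/212   79/217   82/189   82/ 93   78/ 93   78/ 72   80/ 75   80/ 51
230   83/229   82/215   81/211   79/206   77/204   81/206   78/202   80/208   80/221   80/234   81/201   82/105   78/106   83/ 66
231   81/225   80/215   80/213   79/212   82/213   80/214   77/211   83/210   82/209   78/216   79/229   80/237   81/201   79/ 66
232   78/209   80/222   83/214   81/210   82/207   78/206   78/208   83/208   78/211   78/212   81/218   80/188   83/ 58   85/ 67
233   80/169   79/221   81/223   77/218   84/217   80/213   80/209   78/212   80/211   81/207   79/213   80/193   80/ 87   82/ 70
234   75/114   81/150   79/221   81/228   78/219   81/213   82/214   79/214   78/215   84/209   81/215   76/230   79/196   82/ 61
235   13/111   73/ 72   78/ 70   81/113   78
[... 1603 characters left out ...]
   81/ 74   82/ 47   83/ 22   87/ 13   90/ 10   85/ 10
241    7/ 35   12/ 12   11/  9    9/ 40   81/ 73   80/ 48   77/ 26   85/ 10   84/  6   82/ 11
242    9/ 12    7/ 15    7/ 13    5/ 27   76/ 45   73/ 58   74/ 44   77/ 10   80/ 14   10/ 17
243    9/ 16    5/ 17   10/ 12   12/ 14   10/ 17   73/ 26    4/ 28    9/ 14    5/ 17    6/ 18
244    8/ 15    5/ 17    7/ 15   10/ 16    6/ 14   10/ 12    7/ 15    9/ 20   10/ 16    7/ 16
245    7/ 17    9/ 16    9/ 18   10/ 17    6/ 17    9/ 16    4/ 16    5/ 16    6/ 18    4/ 16
246    7/ 17    8/ 17    6/ 18    9/ 16    7/ 16   11/ 18    8/ 16    6/ 17    8/ 15    6/ 15
heart xyz [430. -17.  68.] [460.  12.  85.] [ 0.44468204 -0.00108282  0.07991599]
```

The heart hangs level: its top is at 80 mm and the finger tips at about 73 mm, so the tips will clear the tray's 14 mm rim. I lower it.

Request:
step_arm([
  [[-0.05,0.07,0.4,0,40],[-0.05,0.07,0.75,0,40],[-0.05,0.07,0.95,0,40],[-0.05,0.07,1.06,0,40],[-0.05,0.07,1.06,0,40]],
])

```text
clock: 13.3
ee_pos: [0.449, -0.0215, -0.0125]
orientation: [0.663, 0.749, -0.001, -0.0]
force: [0.6, 0.4, -0.1]
gripper_width: 0.05
grasp_force: 36.5
```

Request:
step_arm([
  [[0,0,0,0,40],[0,0,0.03,0,40],[0,0,0.03,0,40]],
])

```text
clock: 13.6
ee_pos: [0.4496, -0.0203, -0.0131]
orientation: [0.662, 0.75, 0.0, 0.0]
force: [0.6, 0.6, -0.7]
gripper_width: 0.0499
grasp_force: 36.5
```

```bash
python3 go.py .446 -.018 -.017 7
```

```text
t 13.6 pos [ 0.4496 -0.0203 -0.0131] yaxis 7.1 tilt [ 0.     0.001 -1.   ] w 0.0499 F [ 0.6  0.6 -0.7] gf 36.5 q [-0.52  0.43  0.65  2.06 -0.37  0.77  0.48]
shift [ 0.05 -0.07  0.08] yaw units 0.02 (dir -0)
```

Request:
step_arm([
  [[0.05,-0.07,0.04,0,40],[0.05,-0.07,0.07,0,40],[0.05,-0.07,0.07,0,40]],
])

```text
clock: 13.9
ee_pos: [0.4449, -0.0181, -0.0172]
orientation: [0.662, 0.75, -0.0, -0.0]
force: [0.2, -0.2, -0.4]
gripper_width: 0.0498
grasp_force: 36.5
```

Request:
step_arm([
  [[0,0,0.02,0,40],[0,0,0.02,0,40]],
])

```text
clock: 14.1
ee_pos: [0.4454, -0.0183, -0.0178]
orientation: [0.662, 0.75, 0.0, -0.0]
force: [-1.5, 0.7, 2.0]
gripper_width: 0.05
grasp_force: 36.6
```

Request:
step_arm([
  [[0,0,0,0,75],[0,0,0,0,75],[0,0,0,0,75],[0,0,-0.4,0,80],[0,0,-1.2,0,85]],
])

```text
clock: 14.6
ee_pos: [0.4422, -0.0183, 0.0404]
orientation: [0.662, 0.749, -0.003, -0.002]
force: [1.0, 1.2, 0.6]
gripper_width: 0.0851
grasp_force: 0.0
```

```bash
python3 go.py .617 -.175 .06 70
```

```text
t 14.6 pos [ 0.4422 -0.0183  0.0404] yaxis 7.1 tilt [-0.    -0.007 -1.   ] w 0.0851 F [1.  1.2 0.6] gf 0.0 q [-0.59  0.32  0.72  2.03 -0.27  0.89  0.39]
shift [-3.54  3.08 -0.41] yaw units -12.58 (dir 63)
```

Request:
step_arm([
  [[-0.5,0.4,-0.2,-1.5,85],[-1.1,0.95,-0.4,-3,85],[-1.7,1.5,-0.4,-4.5,85],[-2.3,2.0,-0.4,-6,85],[-2.9,2.5,-0.4,-7.5,85]],
])

```text
clock: 15.1
ee_pos: [0.5884, -0.1476, 0.0618]
orientation: [0.383, 0.924, 0.0, -0.0]
force: [0.7, -0.2, 0.5]
gripper_width: 0.085
grasp_force: 0.0
```

```bash
python3 go.py .617 -.175 .04 70
```

```text
t 15.1 pos [ 0.5884 -0.1476  0.0618] yaxis 44.9 tilt [ 0.  0. -1.] w 0.085 F [ 0.7 -0.2  0.5] gf 0.0 q [-0.15  0.58  0.54  1.56 -0.32  1.1   1.26]
shift [-0.79  0.02  0.44] yaw units -5.01 (dir 25)
```

Request:
step_arm([
  [[-0.4,0,0.1,-1.5,85],[-0.79,0.02,0.2,-3,85],[-0.79,0.02,0.3,-4.5,85],[-0.79,0.02,0.4,-5,85],[-0.79,0.02,0.4,-5,85]],
])

```text
clock: 15.6
ee_pos: [0.6149, -0.1742, 0.0407]
orientation: [0.177, 0.984, 0.0, -0.001]
force: [0.2, 0.5, 0.5]
gripper_width: 0.085
grasp_force: 0.0
```

Request:
step_arm([
  [[0,0,0,0,85],[0,0,0,0,85]],
])

```text
clock: 15.8
ee_pos: [0.6159, -0.1741, 0.0423]
orientation: [0.177, 0.984, -0.0, 0.0]
force: [0.3, 0.2, -0.3]
gripper_width: 0.0851
grasp_force: 0.0
```

```bash
python3 go.py .617 -.175 -.028 70; python3 - <<'E'
from rig import get_image
from meas import *
s=get_image("scene"); t=get_image("top"); np.savez("top9.npz",**t); np.savez("scene9.npz",**s)
cv2.imwrite("pics/c9.png",np.hstack([cv2.resize(x["image"][v-50:v+50,u-50:u+50,::-1],(390,390),interpolation=cv2.INTER_CUBIC) for x,u,v in((s,312,235),(t,297,235))]))
try: rep(t,"heart",(297,240),"cream",.025,20)
except Exception as e: print(e)
E
```

```text
t 15.8 pos [ 0.6159 -0.1741  0.0423] yaxis 69.6 tilt [-0. -0. -1.] w 0.0851 F [ 0.3  0.2 -0.3] gf 0.0 q [-0.02  0.64  0.43  1.47 -0.28  1.09  1.67]
shift [-0.03 -0.01  1.41] yaw units -0.08 (dir 0)
max() iterable argument is empty
```

View pics/c9.png

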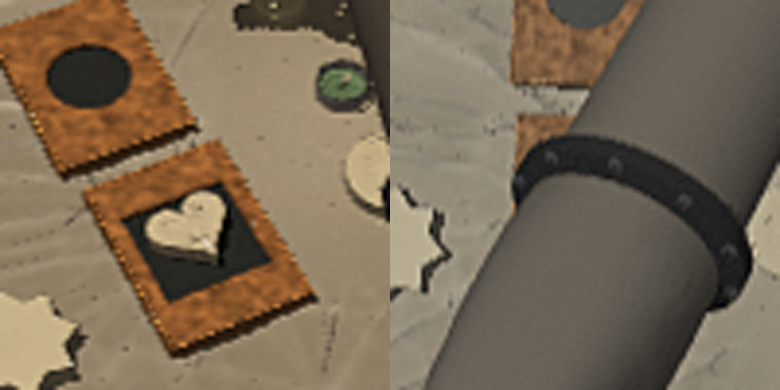

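The heart lies in the square recess, at scene crop (190,225). Next, the roundel.

Request:
step_arm([
  [[-0.03,0,0.5,0,85],[-0.03,0,1.0,0,85],[-0.03,0,1.3,0,85],[-0.03,0,1.4,0,85],[-0.03,0,1.4,0,85]],
])

```text
clock: 16.4
ee_pos: [0.6168, -0.1746, -0.0285]
orientation: [0.177, 0.984, -0.0, -0.001]
force: [-1.0, 0.5, -0.6]
gripper_width: 0.0849
grasp_force: 0.0
```

```bash
python3 go.py .617 -.175 -.027 70
```

```text
t 16.4 pos [ 0.6168 -0.1746 -0.0285] yaxis 69.6 tilt [ 0.001 -0.    -1.   ] w 0.0849 F [-1.   0.5 -0.6] gf 0.0 q [-0.01  0.73  0.4   1.52 -0.32  0.96  1.7 ]
shift [-0.01 -0.01 -0.03] yaw units -0.08 (dir 0)
```

Request:
step_arm([
  [[0,0,0,0,30],[0,0,0,0,30],[0,0,0,0,30],[0,0,0,0,30],[0,0,0,0,30]],
], grip_force=35)

```text
clock: 16.9
ee_pos: [0.6184, -0.1752, -0.0264]
orientation: [0.177, 0.984, -0.0, 0.001]
force: [-1.7, -0.6, 5.4]
gripper_width: 0.042
grasp_force: 36.0
```

```bash
python3 go.py .612 -.017 .04 70
```

```text
t 16.9 pos [ 0.6184 -0.1752 -0.0264] yaxis 69.6 tilt [-0.003  0.    -1.   ] w 0.042 F [-1.7 -0.6  5.4] gf 36.0 q [-0.01  0.72  0.4   1.52 -0.32  0.96  1.7 ]
shift [ 1.22  2.92 -1.33] yaw units -0.08 (dir 0)
```

Held (42 mm). I lift it and carry it to the small round recess.

Request:
step_arm([
  [[0,0,-0.3,0,30],[0,0,-0.9,0,30],[0.1,0.3,-1.3,0,30],[0.4,1.0,-1.35,0,30],[0.7,1.7,-1.35,0,30]],
])

```text
clock: 17.4
ee_pos: [0.6149, -0.0835, 0.0417]
orientation: [0.179, 0.984, -0.0, 0.002]
force: [1.0, 0.6, -0.5]
gripper_width: 0.0419
grasp_force: 35.7
```

Request:
step_arm([
  [[0.3,0.7,0,0,30],[0.5,1.2,0,0,30],[0.5,1.2,0,0,30],[0.5,1.2,0,0,30]],
])

```text
clock: 17.8
ee_pos: [0.6114, -0.0172, 0.0399]
orientation: [0.176, 0.984, -0.0, 0.0]
force: [-0.0, -0.9, -0.4]
gripper_width: 0.042
grasp_force: 35.7
```

```bash
python3 go.py .612 -.017 -.0165 70
```

```text
t 17.8 pos [ 0.6114 -0.0172  0.0399] yaxis 69.7 tilt [-0. -0. -1.] w 0.042 F [-0.  -0.9 -0.4] gf 35.7 q [-0.28  0.59  0.42  1.56 -0.26  1.05  1.42]
shift [-0.01  0.01  1.13] yaw units -0.05 (dir 0)
```

Request:
step_arm([
  [[0,0,0.4,0,30],[0,0,0.8,0,30],[0,0,1.03,0,30],[0,0,1.08,0,30],[0,0,1.08,0,30]],
])

```text
clock: 18.3
ee_pos: [0.6114, -0.0191, -0.0145]
orientation: [0.178, 0.984, -0.0, -0.0]
force: [-0.5, 0.1, 0.1]
gripper_width: 0.0418
grasp_force: 35.7
```

Request:
step_arm([
  [[0,0,0.02,0,30],[0,0,0.04,0,30],[0,0,0.04,0,30]],
])

```text
clock: 18.6
ee_pos: [0.6119, -0.0179, -0.0159]
orientation: [0.177, 0.984, 0.0, 0.001]
force: [-0.1, 1.2, -1.0]
gripper_width: 0.042
grasp_force: 35.7
```

```bash
python3 go.py .612 -.017 -.0175 70
```

```text
t 18.6 pos [ 0.6119 -0.0179 -0.0159] yaxis 69.6 tilt [-0.001  0.    -1.   ] w 0.042 F [-0.1  1.2 -1. ] gf 35.7 q [-0.27  0.66  0.39  1.6  -0.3   0.94  1.45]
shift [0.   0.02 0.03] yaw units -0.08 (dir 0)
```

Request:
step_arm([
  [[0,0,0.03,0,30],[0,0,0.03,0,30]],
])

```text
clock: 18.8
ee_pos: [0.612, -0.0178, -0.0175]
orientation: [0.177, 0.984, 0.0, 0.001]
force: [-0.2, -0.4, 2.2]
gripper_width: 0.0415
grasp_force: 35.9
```

Request:
step_arm([
  [[0,0,0.015,0,30],[0,0,0.015,0,30]],
])

```text
clock: 19.0
ee_pos: [0.612, -0.0178, -0.0175]
orientation: [0.177, 0.984, 0.0, 0.001]
force: [-2.2, 0.1, 5.7]
gripper_width: 0.0419
grasp_force: 36.3
```

Request:
step_arm([
  [[0,0,0,0,70],[0,0,0,0,70],[0,0,0,0,70],[0,0,-0.4,0,80],[0,0,-1.2,0,85]],
])

```text
clock: 19.5
ee_pos: [0.6076, -0.0174, 0.0379]
orientation: [0.177, 0.984, -0.001, -0.005]
force: [-0.3, 0.2, 0.1]
gripper_width: 0.085
grasp_force: 0.0
```

```bash
python3 go.py .436 -.167 .04 80
```

```text
t 19.5 pos [ 0.6076 -0.0174  0.0379] yaxis 69.6 tilt [ 0.009 -0.003 -1.   ] w 0.085 F [-0.3  0.2  0.1] gf 0.0 q [-0.28  0.59  0.42  1.56 -0.26  1.05  1.42]
shift [ 2.17 -4.   -0.01] yaw units -2.08 (dir 10)
```

Request:
step_arm([
  [[0.3,-0.6,0,-0.5,85],[0.7,-1.4,0,-1,85],[1.1,-2.1,0,-1.5,85],[1.5,-2.9,0,-2,85],[1.9,-3.6,0,-2,85]],
])

```text
clock: 20.0
ee_pos: [0.458, -0.1551, 0.0412]
orientation: [0.091, 0.996, -0.0, 0.0]
force: [-0.2, -0.7, -0.1]
gripper_width: 0.0848
grasp_force: 0.0
```

```bash
python3 go.py .436 -.167 .03 80
```

```text
t 20.0 pos [ 0.458  -0.1551  0.0412] yaxis 79.6 tilt [-0. -0. -1.] w 0.0848 F [-0.2 -0.7 -0.1] gf 0.0 q [-0.06  0.36  0.44  1.92 -0.19  0.9   1.86]
shift [ 0.39 -0.31  0.22] yaw units -0.08 (dir 0)
```

Request:
step_arm([
  [[0.2,-0.15,0.1,0,85],[0.39,-0.3,0.2,0,85],[0.39,-0.3,0.2,0,85],[0.39,-0.3,0.2,0,85],[0.39,-0.3,0.2,0,85]],
])

```text
clock: 20.5
ee_pos: [0.4395, -0.1636, 0.0313]
orientation: [0.089, 0.996, 0.0, 0.001]
force: [0.4, 0.1, 0.2]
gripper_width: 0.0852
grasp_force: 0.0
```

```bash
python3 go.py .4355 -.1665 -.033 80; python3 - <<'E'
from rig import get_image
from meas import *
s=get_image("scene"); t=get_image("top"); np.savez("top10.npz",**t); np.savez("scene10.npz",**s)
cv2.imwrite("pics/c10.png",np.hstack([cv2.resize(x["image"][v-60:v+60,u-60:u+60,::-1],(390,390),interpolation=cv2.INTER_CUBIC) for x,u,v in((s,320,215),(t,320,215))]))
print("heart scene top",deproj(s,[(u,v) for u in range(305,313,2) for v in range(239,246,2)])[:,2].round(3))
rep(s,"heart",(310,242),"cream",.025,16)
rep(s,"roundel",(285,203),"cream",.025,16)
E
```

```text
t 20.5 pos [ 0.4395 -0.1636  0.0313] yaxis 79.8 tilt [-0.001  0.    -1.   ] w 0.0852 F [0.4 0.1 0.2] gf 0.0 q [-0.04  0.34  0.44  1.97 -0.19  0.87  1.89]
shift [ 0.07 -0.07  1.29] yaw units -0.05 (dir 0)
heart scene top [0.024 0.023 0.024 0.023 0.025 0.022 0.024 0.023 0.022 0.02  0.022 0.024
 0.022 0.029 0.023 0.025]
heart rect 455 -17 46 47 ang 50.9 circ 451 -17 56 centroid [450.5 -17. ] px [310.1 242.1]
roundel rect 605 -28 66 40 ang 80.1 circ 610 -30 71 centroid [608.2 -19.1] px [288.4 199.5]
```

View pics/c10.png

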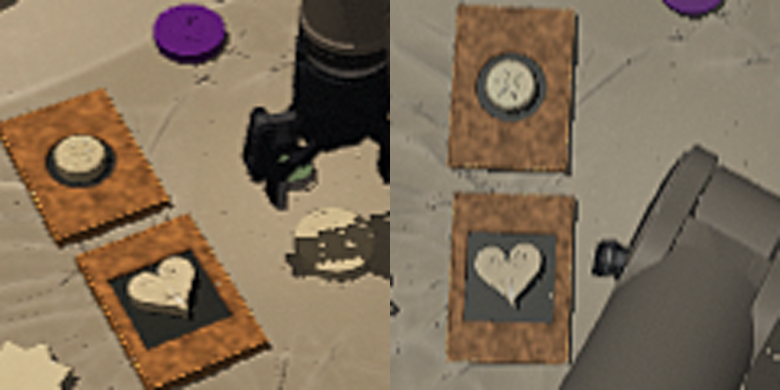

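Roundel, at top crop (510,85), and heart, at top crop (510,272), both lie in their recesses. Next, the medallion.

Request:
step_arm([
  [[0.07,-0.07,0.4,0,85],[0.07,-0.07,0.8,0,85],[0.07,-0.07,1.1,0,85],[0.07,-0.07,1.28,0,85],[0.07,-0.07,1.28,0,85]],
])

```text
clock: 21.1
ee_pos: [0.4332, -0.1669, -0.0337]
orientation: [0.09, 0.996, 0.0, -0.001]
force: [-0.1, 0.3, 0.7]
gripper_width: 0.0844
grasp_force: 0.0
```

Request:
step_arm([
  [[0,0,0,0,85],[0,0,0,0,85]],
])

```text
clock: 21.3
ee_pos: [0.4348, -0.1679, -0.032]
orientation: [0.09, 0.996, -0.0, 0.001]
force: [0.4, -0.1, 0.4]
gripper_width: 0.0852
grasp_force: 0.0
```

```bash
python3 go.py .4355 -.1665 -.033 80
```

```text
t 21.3 pos [ 0.4348 -0.1679 -0.032 ] yaxis 79.6 tilt [-0.002 -0.    -1.   ] w 0.0852 F [ 0.4 -0.1  0.4] gf 0.0 q [ 0.01  0.45  0.4   2.03 -0.26  0.72  1.96]
shift [-0.01  0.03  0.02] yaw units -0.08 (dir 0)
```

Request:
step_arm([
  [[0,0.02,0.02,0,55],[0,0.02,0.02,0,55],[0,0.02,0.02,0,55],[0,0.02,0.02,0,55],[0,0.02,0.02,0,55]],
], grip_force=35)

```text
clock: 21.8
ee_pos: [0.4346, -0.1665, -0.0329]
orientation: [0.091, 0.996, 0.0, 0.001]
force: [-1.0, 0.2, 5.7]
gripper_width: 0.0641
grasp_force: 38.4
```

```bash
python3 go.py .484 .29 .04 70
```

```text
t 21.8 pos [ 0.4346 -0.1665 -0.0329] yaxis 79.6 tilt [-0.001  0.001 -1.   ] w 0.0641 F [-1.   0.2  5.7] gf 38.4 q [ 0.01  0.45  0.4   2.03 -0.26  0.71  1.96]
shift [ 0.67  9.16 -1.45] yaw units 1.92 (dir -10)
```

Request:
step_arm([
  [[0,0,-0.3,0,55],[0,0,-0.8,0,55],[0,0.3,-1.3,0,55],[0.05,1.0,-1.45,0.2,55],[0.1,1.8,-1.45,0.5,55]],
])

```text
clock: 22.3
ee_pos: [0.447, -0.0779, 0.0407]
orientation: [0.115, 0.993, -0.0, 0.002]
force: [1.1, 1.2, -0.5]
gripper_width: 0.064
grasp_force: 39.2
```

```bash
python3 go.py .484 .29 .04 70; python3 - <<'E'
from rig import get_image,monitor
from h import *
s=get_image("scene"); p=monitor.observe()["ee_pos"]
u,v=proj(s,p+[0,0,.04])[0].astype(int)
P=deproj(s,[(u+i,v+j) for j in range(-12,13,2) for i in range(-24,25,2)]); B=np.array([s["image"][v+j,u+i].max() for j in range(-12,13,2) for i in range(-24,25,2)])
k=(B>170)&(P[:,2]>.04)&(P[:,2]<.12); print(k.sum(), P[k].min(0).round(3),P[k].max(0).round(3)); A=np.c_[P[k][:,:2],np.ones(k.sum())]; print("plane",np.linalg.lstsq(A,P[k][:,2],rcond=None)[0].round(3))
E
```

```text
t 22.3 pos [ 0.447  -0.0779  0.0407] yaxis 76.8 tilt [-0.005  0.    -1.   ] w 0.064 F [ 1.1  1.2 -0.5] gf 39.2 q [-0.23  0.3   0.43  2.   -0.16  0.87  1.63]
shift [0.96 7.33 0.01] yaw units 1.36 (dir -7)
26 [ 0.416 -0.096  0.083] [ 0.478 -0.049  0.091]
plane [-0.014 -0.028  0.091]
```

The medallion is held level with its top at about 88 mm. I carry it on to the large round recess.

Request:
step_arm([
  [[0.1,0.8,0,0.2,55],[0.2,1.7,0,0.4,55],[0.3,2.6,0,0.7,55],[0.4,3.5,0,1.0,55],[0.55,4.4,0,1.3,55]],
])

```text
clock: 22.85
ee_pos: [0.4677, 0.1451, 0.0388]
orientation: [0.169, 0.986, 0.0, 0.0]
force: [0.3, 0.4, -0.2]
gripper_width: 0.0642
grasp_force: 39.2
```

```bash
python3 go.py .4845 .29 .04 70
```

```text
t 22.85 pos [0.4677 0.1451 0.0388] yaxis 70.5 tilt [-0.001  0.    -1.   ] w 0.0642 F [ 0.3  0.4 -0.2] gf 39.2 q [-0.62  0.36  0.35  1.91 -0.15  0.9   1.04]
shift [ 0.65  2.85 -0.02] yaw units 0.11 (dir -1)
```

Request:
step_arm([
  [[0.2,0.8,0,0,55],[0.4,1.6,0,0,55],[0.55,2.4,0,0,55],[0.65,2.85,0,0,55],[0.65,2.85,0,0,55]],
])

```text
clock: 23.35
ee_pos: [0.483, 0.2945, 0.0384]
orientation: [0.165, 0.986, 0.002, -0.0]
force: [0.3, 0.4, -0.8]
gripper_width: 0.0641
grasp_force: 39.2
```

Request:
step_arm([
  [[0,0,0,0,55],[0,0,0,0,55],[0,0,0,0,55]],
])

```text
clock: 23.65
ee_pos: [0.4844, 0.2865, 0.0387]
orientation: [0.17, 0.985, -0.001, -0.0]
force: [-0.4, 0.4, -0.7]
gripper_width: 0.0642
grasp_force: 39.2
```

```bash
python3 go.py .4845 .29 -.022 70
```

```text
t 23.65 pos [0.4844 0.2865 0.0387] yaxis 70.4 tilt [-0.    -0.001 -1.   ] w 0.0642 F [-0.4  0.4 -0.7] gf 39.2 q [-0.79  0.49  0.3   1.7  -0.17  0.98  0.81]
shift [0.02 0.07 1.21] yaw units 0.09 (dir -0)
```

Request:
step_arm([
  [[0.02,0.05,0.4,0,55],[0.02,0.05,0.8,0,55],[0.02,0.05,1.1,0,55],[0.02,0.05,1.18,0,55],[0.02,0.05,1.18,0,55]],
])

```text
clock: 24.15
ee_pos: [0.4838, 0.2901, -0.0206]
orientation: [0.169, 0.986, -0.001, -0.0]
force: [-0.7, -0.1, -0.8]
gripper_width: 0.064
grasp_force: 39.2
```

Request:
step_arm([
  [[0,0,0.02,0,55],[0,0,0.02,0,55],[0,0,0.02,0,55]],
])

```text
clock: 24.45
ee_pos: [0.4847, 0.2917, -0.0204]
orientation: [0.168, 0.986, 0.001, 0.001]
force: [-0.2, -0.3, -0.8]
gripper_width: 0.0637
grasp_force: 39.2
```

```bash
python3 go.py .4845 .29 -.0235 70
```

```text
t 24.45 pos [ 0.4847  0.2917 -0.0204] yaxis 70.6 tilt [-0.001  0.001 -1.   ] w 0.0637 F [-0.2 -0.3 -0.8] gf 39.2 q [-0.78  0.57  0.28  1.74 -0.2   0.85  0.83]
shift [-0.01 -0.03  0.06] yaw units 0.12 (dir -1)
```

Request:
step_arm([
  [[0,0,0.03,0,55],[0,0,0.05,0,55],[0,0,0.05,0,55]],
])

```text
clock: 24.75
ee_pos: [0.485, 0.2919, -0.0222]
orientation: [0.168, 0.986, 0.001, 0.001]
force: [-1.5, -1.5, 6.2]
gripper_width: 0.0638
grasp_force: 44.1
```

Request:
step_arm([
  [[0,0,0.02,0,55],[0,0,0.02,0,55]],
])

```text
clock: 24.95
ee_pos: [0.4852, 0.292, -0.0225]
orientation: [0.168, 0.986, 0.001, 0.001]
force: [-3.0, -1.5, 11.3]
gripper_width: 0.0641
grasp_force: 46.7
```

Contact made. I release, lift and check everything.

Request:
step_arm([
  [[0,0,-0.02,0,85],[0,0,-0.02,0,85],[0,0,-0.02,0,85],[0,0,-0.5,0,85],[0,0,-1.3,0,85]],
])

```text
clock: 25.45
ee_pos: [0.481, 0.2897, 0.0376]
orientation: [0.168, 0.986, -0.003, -0.003]
force: [0.3, 0.8, 0.2]
gripper_width: 0.0847
grasp_force: 0.0
```

Request:
step_arm([
  [[-0.5,0,-0.9,0,85],[-1,0,-1.8,0,85],[-1.5,0,-2.5,0,85],[-2,0,-2.5,0,85],[-2,0,-2.5,0,85]],
])

```text
clock: 25.95
ee_pos: [0.5826, 0.2547, 0.1664]
orientation: [0.171, 0.985, -0.0, 0.003]
force: [-0.7, -0.3, -0.6]
gripper_width: 0.0853
grasp_force: 0.0
```

```bash
python3 go.py .3 0 .2; python3 - <<'E'
from rig import get_image
from meas import *
s=get_image("scene"); t=get_image("top"); np.savez("top11.npz",**t); np.savez("scene11.npz",**s)
cv2.imwrite("pics/c11.png",np.vstack([cv2.resize(x["image"][v-52:v+53,u-140:u+140,::-1],(780,292),interpolation=cv2.INTER_CUBIC) for x,u,v in((s,300,225),(t,300,215))]))
E
```

```text
t 25.95 pos [0.5826 0.2547 0.1664] yaxis 70.3 tilt [-0.006  0.    -1.   ] w 0.0853 F [-0.7 -0.3 -0.6] gf 0.0 q [-0.66  0.52  0.34  1.33 -0.17  1.32  0.91]
shift [ 3.6  -6.7  -0.69]
```

View pics/c11.png

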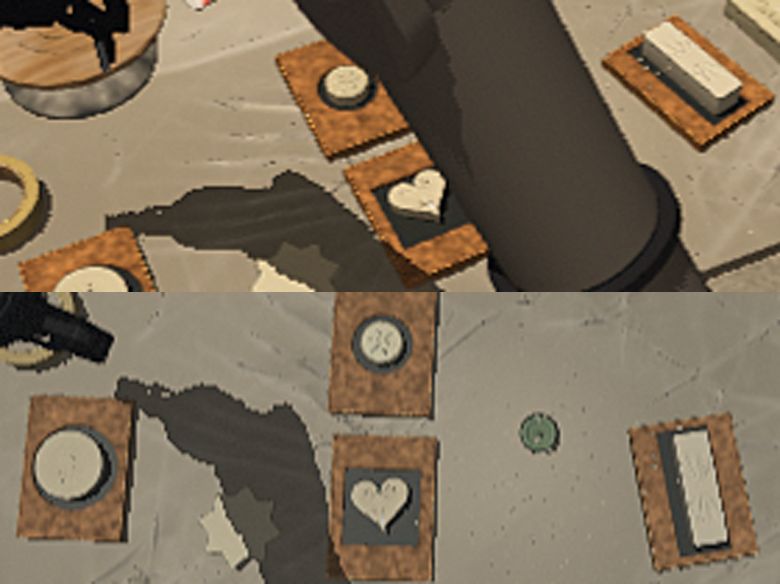

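All four pieces lie in their trays. The medallion, at top crop (70,465), and bar (700,487) look off-centre, so I check position and flatness numerically.

```bash
python3 - <<'E'
from meas import *
t=load("top11.npz");s=load("scene11.npz");t0=load("top0.npz")
def flat(d,c,n):
    m=np.zeros(d["depth"].shape,np.uint8); cv2.fillPoly(m,[c.astype(np.int32)],1); m=cv2.erode(m,np.ones((3,3),np.uint8))
    vs,us=np.nonzero(m); P=deproj(d,np.c_[us,vs]); P=P[abs(P[:,2]-np.median(P[:,2]))<.01]
    print(n,"z",np.median(P[:,2]).round(4),"slope",np.linalg.lstsq(np.c_[P[:,:2],np.ones(len(P))],P[:,2],rcond=None)[0][:2].round(3))
sz=[("bar",(411,234),"cream",.039,26,(.4643,-.3297)),("heart",(296,240),"cream",.025,18,(.446,-.0185)),("ro",(297,182),"cream",.025,12,(.612,-.017)),("med",(186,226),"cream",.024,22,(.4843,.2897))]
for n,u,k,z,r,_ in sz:
    rep(t,n,u,k,z,r); flat(t,blob(t,u,k,r),n)
for n,u,k,r in(("med",(192,279),"cream",22),("bar",(408,200),"cream",26)):
    try: rep(s,n+" scene",u,k,.024 if n=="med" else .039,r); flat(s,blob(s,u,k,r),n)
    except Exception as e: print(n,e)
E
```

```text
bar rect 470 -333 115 38 ang 9.5 circ 469 -329 117 centroid [ 466.5 -330.8] px [410.9 231.3]
bar z 0.0391 slope [-0.001  0.012]
heart rect 457 -18 48 48 ang 49.1 circ 452 -18 57 centroid [453.4 -17.5] px [296.  237.1]
heart z 0.0249 slope [0.053 0.024]
ro rect 611 -16 37 36 ang 0.7 circ 612 -16 39 centroid [611.9 -16.2] px [296.3 180.3]
ro z 0.0255 slope [-0.014  0.057]
med rect 486 292 64 61 ang 3.0 circ 487 292 65 centroid [486.4 292.4] px [184.  224.5]
med z 0.0243 slope [ 0.001 -0.005]
med scene rect 490 290 65 78 ang 76.6 circ 493 298 86 centroid [485.2 292.9] px [188.8 277.5]
med z 0.0225 slope [-0.011  0.002]
bar scene rect 464 -330 110 33 ang 9.6 circ 464 -330 112 centroid [ 463.2 -329.9] px [408.  193.5]
bar z 0.0369 slope [-0.016  0.08 ]
```

Every piece is within 5 mm of its recess centre, and the tops are at the right heights (39, 25, 25 and 24 mm), so all are seated. I hand the job in.

```bash
python3 -c "
from rig import order; print(order.job_done())"
```

```text
the job is handed in; nothing more can be done
None
```

The bar, medallion, roundel and heart are each set down and released in their own recesses, about 5 mm or less off centre by camera measurement; the arm never went near the star or tea-light, and the job is handed in, though the hand-in returned no verdict.

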